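# Tighten the gas union of the fondue burner by hand, then with the spanner

### The arm

A 7-joint arm with a two-finger parallel gripper is mounted at the origin on the work surface. World frame = base frame: x ahead of the robot, y to its left, z up, the work surface at z = 0. Lengths are in m, angles in rad, forces in N, time in s.
With the tool pointing down it reaches from about 0.4 to 0.85 m from the base axis. Payload 4.4 kg.
Tool frame: the origin (TCP) lies midway between the tips of the shut fingers; the grasp point (between the pads) lies grasp_offset behind it (grasp_offset is the distance from the TCP to the grasp point, in m); z points along the fingers, y is the line along which they close (so a half turn about z gives the same grasp; the last joint's range is limited). The gripper opens to 94 mm and grips with 3 to 60 N. Pads are 16 mm wide; open, the fingers measure 119 mm over their backs; the gripper's body (75 mm by 177 mm) begins 78 mm behind the grasp point.
Start: joints at [1.206, 0.628, 0.038, 1.517, -0.027, 0.996, -0.02], TCP at [0.191, -0.621, 0.205] pointing down, gripper open.
Joint ranges: [-3.06, 3.06], [-0.37, 2.12], [-1.25, 1.32], [0.18, 2.47], [-1.1, 4.24], [0.23, 1.98], [-2.94, 2.94]. Speed limits (rad/s): [2.57, 2.57, 3.14, 3.14, 3.14, 3.14, 3.14].

### API

Orientations are given as a unit quaternion [x, y, z, w].
In Python, from rig import get_obs, get_image, sign_off, grasp_offset gives the robot as it stands. The module is installed in compiled form; this text tells all that it offers.
- The arm moves only by the tool send_rows, never from a script. Its argument "moves" is a list of rows, each a list of 7 numbers: the turn, a rotation vector about the tool's x, y, z in rad, then the shift along the tool's x, y, z in mm, then the finger opening in mm, from 0 to 94. In form: [[rx, ry, rz, dx, dy, dz, claw], ...]. A call has 1 to 20 rows; each row shifts and turns the commanded pose from where the row before left it, along the tool's axes as they then stand; what a row does not reach is not made up. A row lasts 1/8 s, in which the tool goes at most 62.5 mm and 10.7 degrees, less where a joint would pass 70% of its speed; a pose out of reach is approached as far as the arm can. A call is refused whole if a number of a shift passes 62.5 or a number of a turn 0.188, either way. A call with a gripper value outside its range is refused whole. The fingers move at their own pace and stop on an object; the grip force is fixed at half the most. Time passes only in rows, so rows that do not move let the fingers close. It gives the time, the measured TCP pose, the force, the opening and the grip force at its end, in the units of the state.
- get_obs(): the state, without advancing time (a new reading comes with each control period).
- get_image(name): name is "side" or "top" or "wrist"; returns a dict with "pixels" (420x560x3 uint8, red, green, blue), "intrinsics" (3x3 intrinsics, pixels), "R" (3x3) and "t" (3): a world point X has camera coordinates R X + t. Camera axes: x right, y down, z forward; pixel columns grow to the right and rows downward; lengths in m; the calibration is good to about 2 mm. The wrist camera is an equidistant fisheye: a pixel r from the principal point sees the ray r / f radians off the axis. A picture is of the moment at which its call begins. There is no depth.
- sign_off(): hands the job in; it is judged then, once.
The state is a dict: "time_s": time; "joints": joint angles; "qvel": joint speeds; "effort": joint torques, N m; "position": TCP position; "orientation": TCP orientation; "ft_force": force on the tool from outside, world axes, zero at the start; "torque": the same for the moment, N m; "width": finger opening in m; "gripper_force": force on a finger pad.
Only numpy, scipy, OpenCV 4.12 (cv2) and the standard library are available. Lean on these libraries where they do the work, as an engineer would, in place of code of your own. Each camera call takes 0.05 s, during which the arm holds its last target. There are 200 camera calls.

### The job

Close the union in the gas feed of the fondue burner: take the nut's knurled collar in the fingers and run it up by hand until it is finger-tight, then put the open-ended spanner on its hexagon and nip it up by about an eighth of a turn more, without overtightening. Stand the spanner back in its slot in the pine block, leave the gas valve shut and disturb nothing else that stands on the table.

Things in the scene. Friction and masses are not known exactly. Their poses are not given: they have to be found in the camera images.
- union (a point): Point on the union's axis, 110 mm above the table, in the fixed burner unit; its frame is the unit's. The copper pipe (22 mm across) runs along y; y points roughly back towards the robot, x to the robot's left, z up. The unit stands turned up to 0.25 rad either way about the vertical. Round the nut all is free, down to the table.
- burner: The fixed burner unit; origin on the table under union, same axes. Stainless burner stand 184 mm across, 172 mm high, centred at y = -220 mm; brass ball valve 40 mm across at y = +80 to +134 mm, yellow lever on it (143 to 149 mm above the table, y = +98 to +116, x = -17 to +69 mm); pipe turns down into the table at y = +165 mm.
- collar (a point): Centre of the knurled round collar of the brass union nut (50 mm diameter, 30 mm long along the pipe), on the pipe axis, 15 mm to the +y side of union. Place for the fingers: grip it across the pipe, from above or tilted about the pipe. The frame turns with the nut; y is the pipe axis.
- hex (a point): Centre of the nut's hexagon (41 mm across flats, 26 mm long), on the pipe axis, 13 mm to the -y side of union. Turns with the nut: y is the pipe axis, z points through a corner (corners every 60 degrees about y). The spanner goes on with its handle along a corner direction. When just finger-tight, z points up and leans 0.38 rad towards the unit's -x (the robot's right).
- coupling (a joint): Angle of the nut on its thread (rad), growing as it is tightened: right-handed about the unit's +y, so the top of the nut moves towards +x, the robot's left. Starts at 0.5 to 1.2; turns easily (0.3 N m) up to 2.2, where it is finger-tight on its washer. Stays where left; can be turned back as easily.
- washer (a joint): Further turn of the nut beyond finger-tight (rad), 0 at first: nut and sealing washer turn together, same direction, against about 1.2 N m. An eighth of a turn is 0.785; over 1.1 the washer is crushed. Stays where left.
- spanner: Flat steel open-ended spanner, 9 mm thick, 200 mm long, about 0.26 kg, standing jaw down in the block's slot. Origin at the jaw's centre, where the hexagon's centre comes to lie; z runs up the handle, x across its width, y through its thickness. Handle straight, 24 mm wide, from z = 48 to 180 mm: grip it across its width.
- jaw (a point): The spanner's jaw centre (same frame as spanner). Cheeks 43 mm apart, from the throat at z = +25 mm to z = -13 mm, then flaring tips to z = -21 mm; jaw 71 mm wide over all. On the nut it has about 0.09 rad of play either way.
- block: Fixed pine block, 116 (x) x 105 (y) x 65 mm; origin on the table under the centre of its slot. The block reaches from y = -30 to +75 mm. A gas lighter, 20 mm across, its top 145 mm above the table, is fixed in it at y = +52 mm.
- slot (a point): Centre of the mouth of the block's slot, 65 mm above the table, axes as the block's. The slot is 80 mm along x, 15 mm along y and open above; its floor is 12 mm above the table. The spanner stands in it with its width along x and its origin 33 mm above the table, and may lean a few degrees.
- gas_valve (a joint): Angle of the yellow lever of the gas valve (rad); 0: across the pipe, shut. It must stay shut.
- lid: glass lid, 192 mm across, 50 mm high with its knob, lying on the table at the left back. Not to be disturbed; origin at the centre of its underside.
- fork_cup: blue ceramic cup, 88 mm across and 100 mm high, with six coloured fondue forks that reach 230 mm up and 122 mm across, at the right. Not to be disturbed; origin at the centre of its underside.
- dip_bowl0: white dipping bowl, 90 mm across, 45 mm high, on the wooden turntable (230 mm across, top 35 mm high) at the right. Not to be disturbed; origin at the centre of its underside.
- dip_bowl1: the other, like white dipping bowl on the turntable. Not to be disturbed; origin at the centre of its underside.
- pepper_mill: dark wooden pepper mill, 56 mm across, 150 mm high. Not to be disturbed; origin at the centre of its underside.
- kirsch: green bottle, 60 mm across, 170 mm high. Not to be disturbed; origin at the centre of its underside.
Mind the look-alikes: they are no part of the job. What is meant by the spanner is not green, and is the smaller of those in its own colour.

How it is judged:
By the outcome, as a careful person would: the job done as asked, in the order asked, and still so for the second after the job is handed in, with the robot touching nothing.
It also fails if it takes over 67 s, if anything falls off the work surface, if the arm or the gripper's body presses on something with over 40 N, if the wrist force passes 120 N, or if a joint passes its speed limit or range.

## Working session

There is one attempt and no reset: what is moved stays moved. The work goes in short steps, Python scripts to look and compute and a tool call to move; the robot and the scene stay as the last step left them, time stands still between calls to the robot, and variables do not carry over. Pictures are saved under pics/ and viewed, at most 10 in all, crops included, and the job is handed in when it is done.

Besides the shell and the picture viewer there is one more tool, called by a JSON object that holds its "op" and its "data", one argument or row to a line. send_rows: Moves the arm, as the interface text tells. Its arguments: {"type":"object","properties":{"moves":{"type":"array"}},"required":["moves"]}

```bash
mkdir -p pics
cat > h.py <<'E'
import numpy as np, cv2
from rig import get_obs,get_image,sign_off,grasp_offset
from scipy.spatial.transform import Rotation as R
def snap(n,f):
    im=get_image(n); cv2.imwrite(f'pics/{f}.png',im['pixels'][:,:,::-1]); np.savez(f'pics/{f}.npz',**im); return im
def load(f): return dict(np.load(f'pics/{f}.npz'))
def ray(im,u,v):
    K=im['intrinsics'];c=-im['R'].T@im['t'];return c,im['R'].T@np.array([(u-K[0,2])/K[0,0],(v-K[1,2])/K[1,1],1.])
def fray(im,u,v):
    K=im['intrinsics'];d=np.array([u-K[0,2],v-K[1,2]]);r=np.hypot(*d);th=r/K[0,0]
    c=-im['R'].T@im['t'];return c,im['R'].T@np.r_[d/max(r,1e-9)*np.sin(th),np.cos(th)]
def onz(cr,z): c,d=cr;return c+d*(z-c[2])/d[2]
def tri(*rs):
    A=0;b=0
    for c,d in rs:
        d=d/np.linalg.norm(d);P=np.eye(3)-np.outer(d,d);A=A+P;b=b+P@c
    x=np.linalg.solve(A,b);return x,[np.linalg.norm(np.cross(x-c,d/np.linalg.norm(d))) for c,d in rs]
def proj(im,X):
    p=im['intrinsics']@(im['R']@np.array(X)+im['t']);return p[:2]/p[2]
E
python3 - <<'E'
from h import *
o=get_obs();print(o,grasp_offset)
a=[snap(n,n+'0') for n in('side','top','wrist')]
for i in a: print(i['intrinsics'].tolist(),(-i['R'].T@i['t']).round(3),i['R'].round(2).tolist())
E
```

```text
{'time_s': 0.0, 'joints': array([ 1.20618701,  0.62930729,  0.03843273,  1.51834747, -0.02700884,
        0.99627032, -0.01999567]), 'qvel': array([ 0.00138379,  0.00076355,  0.00057898,  0.00261492, -0.00056551,
        0.00138107,  0.00037855]), 'effort': array([-9.31486466e-04, -5.49738371e+01,  1.14300828e+00, -1.86641818e+01,
       -5.23856655e-02,  2.33726820e-02,  1.34210736e-04]), 'position': array([ 0.19119417, -0.62056747,  0.20458567]), 'orientation': array([ 9.88858908e-01,  1.48853067e-01, -1.39272260e-04, -8.96694640e-04]), 'ft_force': array([-0.00075615,  0.46290067, -0.45167749]), 'torque': array([-0.02132546, -0.00652503,  0.03484518]), 'gripper_force': 0.0, 'width': 0.09398866346255956} 0.0188
[[448.85590797956723, 0.0, 276.6030146334036], [0.0, 448.85590797956723, 215.16637299507633], [0.0, 0.0, 1.0]] [-0.01   0.955  1.138] [[-0.87, -0.5, 0.02], [-0.36, 0.6, -0.71], [0.34, -0.63, -0.7]]
[[520.1086132669396, 0.0, 281.7365765784739], [0.0, 520.1086132669396, 205.80191903115985], [0.0, 0.0, 1.0]] [0.263 0.075 1.863] [[0.0, -1.0, 0.0], [-0.99, -0.0, -0.14], [0.14, -0.0, -0.99]]
[[325.19226210127806, 0.0, 279.57511574379834], [0.0, 325.19226210127806, 209.12094881448016], [0.0, 0.0, 1.0]] [ 0.266 -0.598  0.384] [[0.3, -0.96, -0.0], [-0.92, -0.28, 0.27], [-0.26, -0.08, -0.96]]
```

View pics/side0.png

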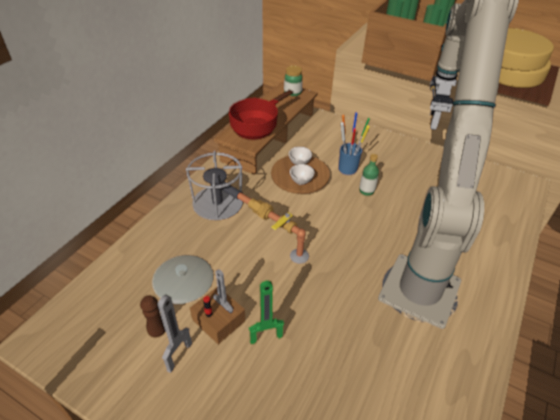

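View pics/top0.png

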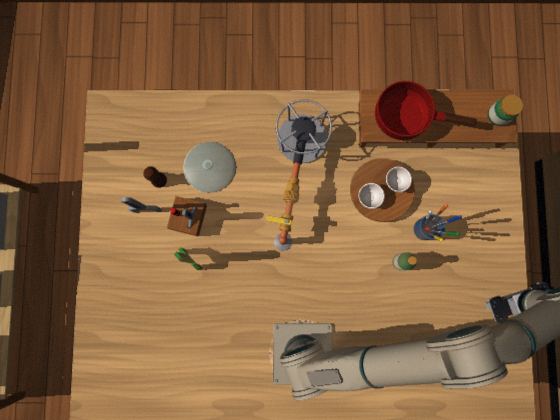

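Candidates for the spanner (side view): the steel one in the pine block at (222,290), a larger steel one standing at (170,330), and a green one at (267,310). By the description it's the small steel one in the block (top view ~(187,213)). The union is at side (262,208) and top (290,190). I'll check both in one close crop.

Run:
```python
from h import *
s=cv2.imread('pics/side0.png');t=cv2.imread('pics/top0.png')
def c(i,u,v,w,h): return cv2.resize(i[v:v+h,u:u+w],(400,300),interpolation=cv2.INTER_CUBIC)
a=np.vstack([np.hstack([c(s,180,255,100,75),c(t,155,185,80,60)]),np.hstack([c(s,220,180,100,75),c(t,250,155,100,75)])])
cv2.imwrite('pics/crop0.png',a)
```

```text
(no output)
```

View pics/crop0.png

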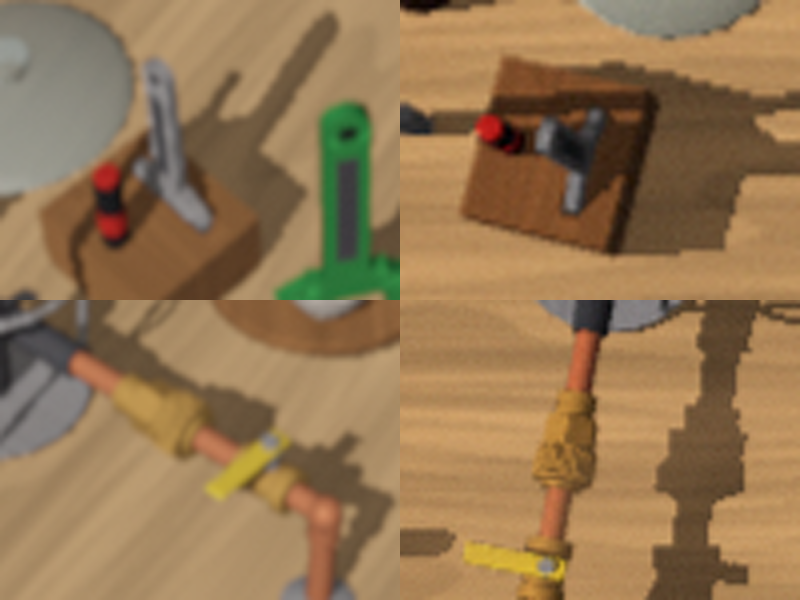

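The steel spanner stands in the block beside the red lighter, jaw down, and is clearly smaller than the other steel one. The nut's collar end is at about top (290.5,202) and side (270,216). Next, coarse measurements.

Run:
```python
from h import *
s=load('side0');t=load('top0')
# crop->pixel
S1=lambda x,y:ray(s,180+x/4,255+y/4); T1=lambda x,y:ray(t,155+(x-400)/5,185+y/5)
S2=lambda x,y:ray(s,220+x/4,180+(y-300)/4); T2=lambda x,y:ray(t,250+(x-400)/4,155+(y-300)/4)
p=lambda n,r:print(n,r[0].round(3),np.round(r[1],4))
p('collar end top edge mid',tri(S2(198,447),T2(562,485)))
p('nut far end',tri(S2(122,392),T2(578,395)))
p('lever bolt',tri(S2(270,440),T2(547,566)))
p('lever tip',tri(S2(215,492),T2(467,553)))
p('spanner top',tri(S1(157,68),T1(556,140)))
p('lighter top',tri(S1(105,172),T1(490,130)))
for x,y in[(500,58),(655,93),(610,252),(465,214)]: print('block corner',onz(T1(x,y),.065).round(3))
for x,y in [(598,115),(572,205)]: print('jaw ends at z~.07',onz(T1(x,y),.07).round(3))
for n,u,v,z in [('lid',209,167,.03),('mill',150,173,.15),('bigsp',128,203,.2),('green',183,255,.2),('kirsch',405,261,.17),('cup',432,226,.1),('forks',460,215,.23),('stand',303,130,.172),('bowl0',372,195,.08)]: print(n,onz(ray(t,u,v),z).round(3))
```

```text
collar end top edge mid [0.519 0.039 0.09 ] [0.0018 0.0018]
nut far end [0.598 0.027 0.104] [0.0009 0.0009]
lever bolt [0.444 0.053 0.148] [0.0004 0.0004]
lever tip [0.456 0.12  0.142] [0.0004 0.0004]
spanner top [0.469 0.379 0.199] [0.0029 0.0029]
lighter top [0.481 0.433 0.14 ] [0.0007 0.0007]
block corner [0.54  0.443 0.065]
block corner [0.516 0.334 0.065]
block corner [0.405 0.363 0.065]
block corner [0.431 0.464 0.065]
jaw ends at z~.07 [0.5   0.373 0.07 ]
jaw ends at z~.07 [0.437 0.389 0.07 ]
lid [0.654 0.331 0.03 ]
mill [0.607 0.512 0.15 ]
bigsp [0.498 0.566 0.2  ]
green [0.331 0.384 0.2  ]
kirsch [ 0.315 -0.33   0.17 ]
cup [ 0.436 -0.442  0.1  ]
forks [ 0.458 -0.494  0.23 ]
stand [ 0.75  -0.001  0.172]
bowl0 [ 0.545 -0.243  0.08 ]
```

```bash
cat >> h.py <<'E'
def frame(heading,tilt=0.,yaw=None):
    """tool down, tool x at heading; tilted by tilt about unit +y axis (horizontal, heading yaw)"""
    c,s=np.cos(heading),np.sin(heading)
    M=R.from_matrix(np.array([[c,s,0],[s,-c,0],[0,0,-1]]).T)
    if yaw is not None: M=R.from_rotvec(tilt*np.array([np.cos(yaw),np.sin(yaw),0]))*M
    return M
def path(p1,M1,n,claw,p0=None,M0=None):
    if p0 is None: o=get_obs();p0=o['position'];M0=R.from_quat(o['orientation'])
    p0=np.array(p0);p1=np.array(p1);rv=(M1*M0.inv()).as_rotvec();p,M=p0,M0
    print('dist',np.linalg.norm(p1-p0).round(3),'ang',np.linalg.norm(rv).round(3))
    for k in range(1,n+1):
        q=p0+(p1-p0)*k/n;N=R.from_rotvec(rv*k/n)*M0
        d=M.inv().apply(q-p)*1000;r=(M.inv()*N).as_rotvec()
        print([*[float(x) for x in r.round(3)],*[float(x) for x in d.round(1)],claw],end=',');p,M=q,N
    print()
E
python3 - <<'E'
from h import *
o=get_obs();M0=R.from_quat(o['orientation']);p=o['position']+[0,0,.18]
path([.5,.045,.32],frame(2.97),16,94,p,M0)
E
```

```text
dist 0.737 ang 2.671
[-0.0, -0.0, -0.167, 30.7, -34.1, 4.1, 94],[-0.0, -0.0, -0.167, 35.9, -28.5, 4.1, 94],[-0.0, -0.0, -0.167, 40.2, -22.1, 4.1, 94],[-0.0, -0.0, -0.167, 43.3, -15.2, 4.1, 94],[-0.0, -0.0, -0.167, 45.2, -7.7, 4.1, 94],[-0.0, -0.0, -0.167, 45.9, -0.1, 4.1, 94],[-0.0, -0.0, -0.167, 45.2, 7.5, 4.1, 94],[-0.0, -0.0, -0.167, 43.4, 14.9, 4.1, 94],[-0.0, -0.0, -0.167, 40.3, 21.9, 4.1, 94],[-0.0, -0.0, -0.167, 36.1, 28.3, 4.1, 94],[-0.0, -0.0, -0.167, 30.9, 33.9, 4.0, 94],[-0.0, -0.0, -0.167, 24.8, 38.6, 4.0, 94],[-0.0, -0.0, -0.167, 18.1, 42.2, 4.0, 94],[-0.0, -0.0, -0.167, 10.8, 44.6, 4.0, 94],[-0.0, -0.0, -0.167, 3.3, 45.8, 4.0, 94],[-0.0, -0.0, -0.167, -4.4, 45.7, 4.0, 94],
```

{"op": "send_rows", "data": {
  "moves": [
    [0,0,0,0,0,-60,94],
    [0,0,0,0,0,-60,94],
    [0,0,0,0,0,-60,94],
    [0,0,-0.167,31,-34,4,94],
    [0,0,-0.167,36,-28.5,4,94],
    [0,0,-0.167,40,-22,4,94],
    [0,0,-0.167,43,-15,4,94],
    [0,0,-0.167,45,-8,4,94],
    [0,0,-0.167,46,0,4,94],
    [0,0,-0.167,45,7.5,4,94],
    [0,0,-0.167,43,15,4,94],
    [0,0,-0.167,40,22,4,94],
    [0,0,-0.167,36,28,4,94],
    [0,0,-0.167,31,34,4,94],
    [0,0,-0.167,25,39,4,94],
    [0,0,-0.167,18,42,4,94],
    [0,0,-0.167,11,45,4,94],
    [0,0,-0.167,3,46,4,94],
    [0,0,-0.167,-4,46,4,94]
  ]
}}

```text
time_s: 2.52
position: [0.5008, 0.0455, 0.3212]
orientation: [0.083, 0.997, -0.0, -0.0]
ft_force: [0.5, 0.0, -0.1]
width: 0.0941
gripper_force: 0.0
```

Run:
```python
from h import *
o=get_obs();print(o['time_s'],o['position'],R.from_quat(o['orientation']).as_matrix().round(3).tolist(),o['joints'].round(2))
i=snap('wrist','w1');print((-i['R'].T@i['t']).round(4))
```

```text
2.525 [0.50076518 0.0454614  0.3212444 ] [[-0.986, 0.165, -0.0], [0.165, 0.986, -0.0], [-0.0, -0.0, -1.0]] [ 0.4   0.37 -0.77  1.74  0.28  1.15  0.96]
[0.4244 0.0586 0.5006]
```

View pics/w1.png

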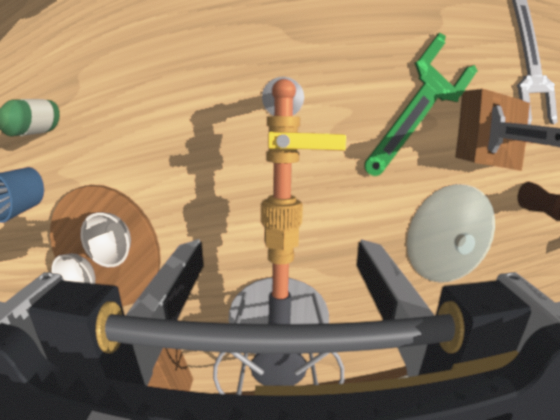

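The wrist view shows the pipe vertical at column ~283: collar rows ~200–226, hex ~226–250, lever bolt (283,141), lever tip (345,142) and the pipe bend at (283,88). Next I'll read row profiles and triangulate from a second wrist position.

{"op": "send_rows", "data": {
  "moves": [
    [0,0,0,-50,0,30,94],
    [0,0,0,0,0,0,94]
  ]
}}

```text
time_s: 2.82
position: [0.5503, 0.0343, 0.2877]
orientation: [0.087, 0.996, 0.0, -0.003]
ft_force: [-0.4, -0.2, 0.2]
width: 0.0943
gripper_force: 0.0
```

Run:
```python
from h import *
i=snap('wrist','w2');o=get_obs();print(o['position'].round(4))
a=load('w1')
c=lambda im,u,v,w,h:cv2.resize(im['pixels'][v:v+h,u:u+w,::-1],None,fx=4,fy=4,interpolation=cv2.INTER_CUBIC)
cv2.imwrite('pics/c12.png',np.hstack([c(a,235,125,100,145),c(i,235,85,100,145)]))
```

```text
[0.5493 0.0353 0.2893]
```

View pics/c12.png

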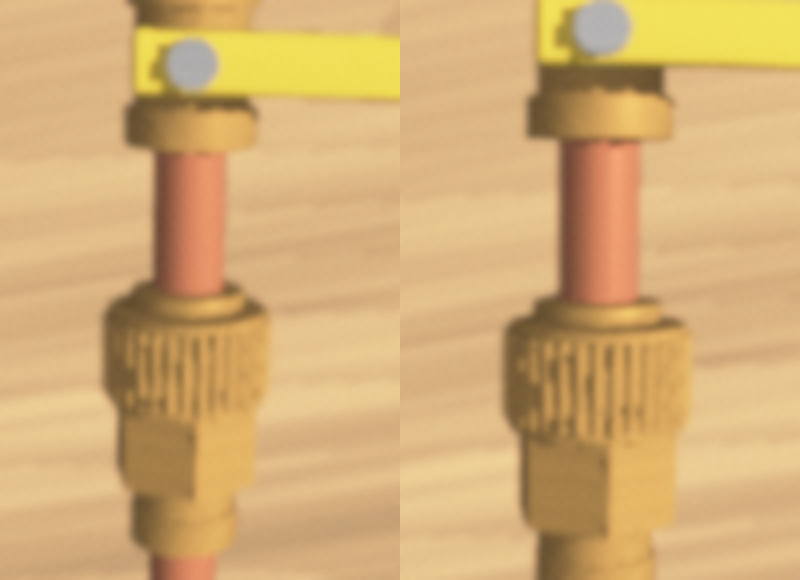

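Run:
```python
from h import *
a=load('w1');b=load('w2')
A=lambda x,y:fray(a,235+x/4-.375,125+y/4-.375); B=lambda x,y:fray(b,235+(x-400)/4-.375,85+y/4-.375)
def p(n,q,w):
    r=tri(A(*q),B(*w));print(n,r[0].round(4),np.round(r[1],4))
p('bolt head',(191,64),(602,27))
p('hexcorner far',(195,498),(606,535))
p('hexcorner near',(197,418),(608,440))
p('pipe/valve boundary',(190,152),(600,141))
p('pipe/nut boundary',(190,295),(600,304))
for n,q,w in [('pipe',(190,225),(600,220)),('collar',(186,350),(597,380)),('low brass',(184,520),(596,560))]:
    print(n,onz(A(*q),.11).round(4),onz(B(*w),.11).round(4))
t=load('top0');s=load('side0')
print('proj side/top of bolt?',proj(s,[.444,.053,.15]),proj(t,[.444,.053,.15]))
```

```text
bolt head [0.4459 0.0581 0.1519] [0.0001 0.0001]
hexcorner far [0.5765 0.0376 0.1321] [0.0004 0.0004]
hexcorner near [0.5502 0.0425 0.1342] [0.0003 0.0003]
pipe/valve boundary [0.473  0.0535 0.1233] [0. 0.]
pipe/nut boundary [0.5161 0.0463 0.1203] [0.0002 0.0002]
pipe [0.4969 0.0497 0.11  ] [0.4943 0.05   0.11  ]
collar [0.5358 0.042  0.11  ] [0.5382 0.0416 0.11  ]
low brass [0.5928 0.0319 0.11  ] [0.59   0.0325 0.11  ]
proj side/top of bolt? [287.55196676 214.51887279] [286.87665031 221.70096395]
```

Everything agrees: union (0.5505, 0.0396, 0.110), unit yaw −0.18, and the hex corner is at +0.12 rad. That puts the coupling at about 0.60, so it needs ~1.6 rad to finger-tight.

```bash
cat >> h.py <<'E'
Y=2.96; U=np.array([.5505,.0396,.110]); uy=np.array([np.cos(Y),np.sin(Y),0]); ux=np.array([np.cos(Y-np.pi/2),np.sin(Y-np.pi/2),0])
def pose(C,tilt,back,H=Y):
    """TCP pose with a point `back` m behind TCP at C, tool tilted about the pipe"""
    M=frame(H,tilt,Y);return C-back*0+M.apply([0,0,back]),M
E
python3 - <<'E'
from h import *
C=U+.015*uy
p,M=pose(C,-.4,.0188-.08);path(p,M,4,94)
p1,M=pose(C,-.4,.0188);path(p1,M,3,94,p,M);print(p,p1)
E
```

```text
dist 0.125 ang 0.4
[-0.1, -0.002, 0.002, 3.5, -4.8, 30.8, 94],[-0.1, -0.002, 0.002, 3.6, -7.9, 30.1, 94],[-0.1, -0.002, 0.002, 3.6, -10.8, 29.2, 94],[-0.1, -0.002, 0.002, 3.6, -13.7, 27.9, 94],
dist 0.08 ang 0.0
[0.0, 0.0, 0.0, -0.0, 0.0, 26.7, 94],[0.0, 0.0, 0.0, 0.0, -0.0, 26.7, 94],[0.0, 0.0, 0.0, -0.0, 0.0, 26.7, 94],
[0.5314426  0.01886841 0.16636893] [0.5370688  0.04950963 0.09268405]
```

{"op": "send_rows", "data": {
  "moves": [
    [-0.1,-0.002,0.002,3.5,-4.8,30.8,94],
    [-0.1,-0.002,0.002,3.6,-7.9,30,94],
    [-0.1,-0.002,0.002,3.6,-10.8,29.2,94],
    [-0.1,-0.002,0.002,3.6,-13.7,28,94],
    [0,0,0,0,0,26.7,94],
    [0,0,0,0,0,26.7,94],
    [0,0,0,0,0,26.7,94],
    [0,0,0,0,0,0,94]
  ]
}}

```text
time_s: 3.88
position: [0.5372, 0.0506, 0.0946]
orientation: [0.087, 0.976, 0.197, 0.02]
ft_force: [-0.3, 0.9, 0.7]
width: 0.0941
gripper_force: 0.0
```

Run:
```python
from h import *
o=get_obs();print(o['position'],o['joints'].round(2),o['ft_force'].round(1))
p,M=pose(U+.015*uy,-.4,.0188);N=R.from_quat(o['orientation']);print('err tool mm',N.inv().apply(p-o['position'])*1e3,(N.inv()*M).as_rotvec())
```

```text
[0.53717523 0.05055085 0.09463163] [ 0.62  0.78 -0.77  1.99  0.25  0.48  1.2 ] [-0.3  0.9  0.7]
err tool mm [-0.07208316 -1.71911412  1.38852095] [-0.00043291  0.00288381  0.00423154]
```

{"op": "send_rows", "data": {
  "moves": [
    [0,0,0,0,-1.7,1.4,40],
    [0,0,0,0,0,0,40],
    [0,0,0,0,0,0,40],
    [0,0,0,0,0,0,40],
    [0,0,0,0,0,0,40]
  ]
}}

```text
time_s: 4.5
position: [0.5384, 0.0485, 0.0927]
orientation: [0.088, 0.976, 0.197, 0.021]
ft_force: [-0.3, -0.9, 2.1]
width: 0.0495
gripper_force: 30.0
```

{"op": "send_rows", "data": {
  "moves": [
    [0.1,0,0,0,-1.88,-0.1,40],
    [0.1,0,0,0,-1.88,-0.1,40]
  ]
}}

```text
time_s: 4.75
position: [0.5372, 0.0449, 0.0916]
orientation: [0.09, 0.991, 0.098, 0.011]
ft_force: [0.7, 1.7, -15.7]
width: 0.0496
gripper_force: 30.0
```

Run:
```python
from h import *
o=get_obs();print(o['position'],o['joints'].round(2),o['ft_force'].round(1),o['torque'].round(2),o['width'],o['gripper_force'])
N=R.from_quat(o['orientation']);g=o['position']-N.apply([0,0,.0188]);print('grasp-C unit mm',[(g-U-.015*uy)@v*1e3 for v in(ux,uy,[0,0,1])],(frame(Y).inv()*N).as_rotvec())
```

```text
[0.53722433 0.04492177 0.09163152] [ 0.37  0.69 -0.57  1.97  0.32  0.53  1.03] [  0.7   1.7 -15.7] [-0.03 -0.06 -0.2 ] 0.04964245136048251 29.9549862742424
grasp-C unit mm [np.float64(-0.8531605777827151), np.float64(-0.8872566336811536), np.float64(0.06561271245593414)] [-0.19755557 -0.00499993  0.00047727]
```

{"op": "send_rows", "data": {
  "moves": [
    [0.1,0,0,0,-1.88,-0.1,40],
    [0.1,0,0,0,-1.88,-0.1,40],
    [0.1,0,0,0,-1.88,-0.1,40],
    [0.1,0,0,0,-1.88,-0.1,40],
    [0.1,0,0,0,-1.88,-0.1,40],
    [0.1,0,0,0,-1.88,-0.1,40],
    [0,0,0,0,0,0,40]
  ]
}}

```text
time_s: 5.62
position: [0.5346, 0.0342, 0.0924]
orientation: [0.087, 0.976, -0.201, -0.016]
ft_force: [-1.5, -2.3, 1.4]
width: 0.0496
gripper_force: 29.9
```

Run:
```python
from h import *
o=get_obs();print(o['position'],o['joints'].round(2),o['ft_force'].round(1),o['torque'].round(2),o['width'],o['gripper_force'])
N=R.from_quat(o['orientation']);g=o['position']-N.apply([0,0,.0188]);print('grasp-C unit mm',[(g-U-.015*uy)@v*1e3 for v in(ux,uy,[0,0,1])],(frame(Y).inv()*N).as_rotvec())
```

```text
[0.53456475 0.03424453 0.09237807] [-0.25  0.73 -0.17  1.81  0.58  0.92  0.57] [-1.5 -2.3  1.4] [-0.43  0.33  0.07] 0.04955735911346079 29.890846610069275
grasp-C unit mm [np.float64(-0.7284805566482928), np.float64(-0.20370639574153665), np.float64(-0.3469938768318609)] [ 0.40554435 -0.00419114 -0.00361341]
```

{"op": "send_rows", "data": {
  "moves": [
    [0,0,0,0,0,0,80],
    [0,0,0,0,0,0,80],
    [-0.16,0,0,0,3,-0.24,80],
    [-0.16,0,0,0,3,-0.24,80],
    [-0.16,0,0,0,3,-0.24,80],
    [-0.16,0,0,0,3,-0.24,80],
    [-0.16,0,0,0,3,-0.24,80],
    [0,0,0,0,0,0,80],
    [0,0,0,0,0,0,80]
  ]
}}

```text
time_s: 6.75
position: [0.5389, 0.0488, 0.0932]
orientation: [0.088, 0.976, 0.198, 0.021]
ft_force: [0.2, 0.3, 0.8]
width: 0.0802
gripper_force: 0.0
```

Run:
```python
from h import *
o=get_obs();print(o['position'],o['joints'].round(2),o['ft_force'].round(1),o['torque'].round(2),o['width'],o['gripper_force'])
N=R.from_quat(o['orientation']);g=o['position']-N.apply([0,0,.0188]);print('grasp-C unit mm',[(g-U-.015*uy)@v*1e3 for v in(ux,uy,[0,0,1])],(frame(Y).inv()*N).as_rotvec())
i=snap('wrist','w3');print((-i['R'].T@i['t']))
cv2.imwrite('pics/c3.png',cv2.resize(i['pixels'][130:330,200:400,::-1],None,fx=3,fy=3,interpolation=cv2.INTER_CUBIC))
# expected pix of hex corners -> ambiguity aid
```

```text
[0.53887063 0.04877434 0.09315503] [ 0.6   0.77 -0.74  1.99  0.21  0.47  1.25] [0.2 0.3 0.8] [-0.24 -0.06  0.02] 0.08015210570591662 0.0
grasp-C unit mm [np.float64(-0.39899714008855414), np.float64(-1.7843961597887656), np.float64(0.4700510714544942)] [-0.40006766 -0.00687552 -0.00141165]
[ 0.44898221 -0.00539085  0.25783729]
```

View pics/c3.png

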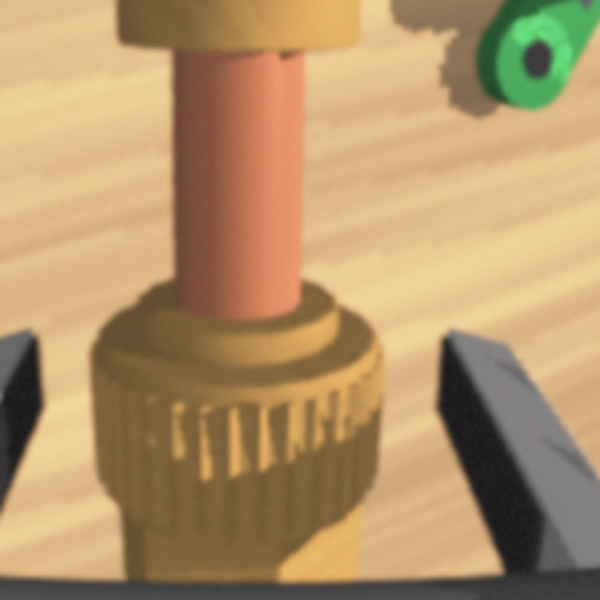

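The crop shows hex corners at x≈143 and 280, as predicted for coupling ≈1.40, so 0.8 rad remains. Second stroke, slowing towards the end.

{"op": "send_rows", "data": {
  "moves": [
    [0,0,0,1.5,0,0,40],
    [0,0,0,0,0,0,40],
    [0,0,0,0,0,0,40],
    [0,0,0,0,0,0,40],
    [0.1,0,0,0,-1.88,-0.1,40],
    [0.1,0,0,0,-1.88,-0.1,40],
    [0.1,0,0,0,-1.88,-0.1,40],
    [0.1,0,0,0,-1.88,-0.1,40],
    [0.1,0,0,0,-1.88,-0.1,40],
    [0.1,0,0,0,-1.88,-0.1,40],
    [0.1,0,0,0,-1.88,-0.1,40],
    [0,0,0,0,0,0,40],
    [0,0,0,0,0,0,40]
  ]
}}

```text
time_s: 8.43
position: [0.5328, 0.0365, 0.0915]
orientation: [0.089, 0.985, -0.15, -0.012]
ft_force: [-3.9, -1.5, -1.4]
width: 0.0497
gripper_force: 29.8
```

```bash
cat > st.py <<'E'
from h import *
o=get_obs();print(o['joints'].round(2),o['ft_force'].round(1),o['torque'].round(2),o['width'],o['gripper_force'])
N=R.from_quat(o['orientation']);g=o['position']-N.apply([0,0,.0188]);print('grasp-C unit mm',np.round([(g-U-.015*uy)@v*1e3 for v in(ux,uy,[0,0,1])],2),(frame(Y).inv()*N).as_rotvec().round(4),'Ty',o['torque']@uy)
E
python3 st.py
```

```text
[-0.2   0.69 -0.16  1.85  0.51  0.82  0.66] [-3.9 -1.5 -1.4] [0.03 0.67 0.1 ] 0.04966025280983567 29.828782081604004
grasp-C unit mm [-0.72  1.92 -0.52] [ 0.3013 -0.0031 -0.0017] Ty 0.09357637360471835
```

{"op": "send_rows", "data": {
  "moves": [
    [0.03,0,0,0,-0.6,0,40],
    [0,0,0,0,0,0,40]
  ]
}}

```text
time_s: 8.68
position: [0.5327, 0.0359, 0.0917]
orientation: [0.089, 0.982, -0.165, -0.013]
ft_force: [-4.8, -0.4, -2.3]
width: 0.0494
gripper_force: 29.8
```

```bash
python3 st.py
```

```text
[-0.23  0.7  -0.15  1.84  0.52  0.85  0.64] [-4.8 -0.4 -2.3] [0.45 1.04 0.01] 0.04940183553348507 29.824008643627167
grasp-C unit mm [-0.74  1.87 -0.51] [ 0.3319 -0.003  -0.0007] Ty -0.2568063853880378
```

{"op": "send_rows", "data": {
  "moves": [
    [0.03,0,0,0,-0.6,0,40],
    [0,0,0,0,0,0,40]
  ]
}}

```text
time_s: 8.93
position: [0.5327, 0.0354, 0.0919]
orientation: [0.089, 0.98, -0.179, -0.015]
ft_force: [-6.6, -1.5, -2.7]
width: 0.0493
gripper_force: 29.8
```

```bash
python3 st.py
```

```text
[-0.25  0.71 -0.14  1.83  0.53  0.87  0.62] [-6.6 -1.5 -2.7] [ 0.82  1.05 -0.11] 0.049313729149752995 29.82422947883606
grasp-C unit mm [-0.7   1.84 -0.54] [ 3.617e-01 -3.100e-03 -2.000e-04] Ty -0.6196135964875231
```

{"op": "send_rows", "data": {
  "moves": [
    [0.02,0,0,0,-0.4,0,40],
    [0,0,0,0,0,0,40]
  ]
}}

```text
time_s: 9.18
position: [0.5327, 0.0348, 0.092]
orientation: [0.09, 0.978, -0.189, -0.016]
ft_force: [-4.2, -2.4, -2.2]
width: 0.0494
gripper_force: 30.0
```

```bash
python3 st.py
```

```text
[-0.27  0.72 -0.13  1.83  0.54  0.88  0.61] [-4.2 -2.4 -2.2] [ 0.71  0.84 -0.26] 0.04941267534615521 29.97150331735611
grasp-C unit mm [-0.94  1.69 -0.54] [ 0.3814 -0.0033  0.001 ] Ty -0.5427214624797116
```

{"op": "send_rows", "data": {
  "moves": [
    [0.02,0,0,0,-0.4,0,40],
    [0,0,0,0,0,0,40]
  ]
}}

```text
time_s: 9.43
position: [0.5327, 0.0344, 0.0921]
orientation: [0.089, 0.976, -0.199, -0.016]
ft_force: [-3.8, -3.7, -4.3]
width: 0.0496
gripper_force: 30.0
```

```bash
python3 st.py
```

```text
[-0.28  0.73 -0.12  1.82  0.55  0.9   0.6 ] [-3.8 -3.7 -4.3] [ 0.77  0.86 -0.28] 0.0495774203573676 29.984009563922882
grasp-C unit mm [-0.97  1.62 -0.62] [ 0.4012 -0.0034  0.0013] Ty -0.6012376526899792
```

{"op": "send_rows", "data": {
  "moves": [
    [0.02,0,0,0,-0.4,0,40],
    [0,0,0,0,0,0,40]
  ]
}}

```text
time_s: 9.68
position: [0.5326, 0.0342, 0.0925]
orientation: [0.09, 0.974, -0.208, -0.017]
ft_force: [-5.8, -2.0, -1.8]
width: 0.0491
gripper_force: 30.0
```

```bash
python3 st.py
```

```text
[-0.3   0.73 -0.11  1.81  0.55  0.92  0.59] [-5.8 -2.  -1.8] [ 0.87  0.89 -0.38] 0.049086686521336256 29.99137133359909
grasp-C unit mm [-0.9   1.65 -0.35] [ 0.4211 -0.0035  0.0018] Ty -0.6965085177882264
```

{"op": "send_rows", "data": {
  "moves": [
    [0.02,0,0,0,-0.4,0,40],
    [0,0,0,0,0,0,40]
  ]
}}

```text
time_s: 9.93
position: [0.5326, 0.0338, 0.0926]
orientation: [0.089, 0.972, -0.218, -0.018]
ft_force: [-5.2, -1.7, -2.3]
width: 0.0496
gripper_force: 30.0
```

```bash
python3 st.py
```

```text
[-0.31  0.74 -0.11  1.8   0.56  0.93  0.58] [-5.2 -1.7 -2.3] [ 0.77  0.79 -0.48] 0.04959728309096496 29.99688059091568
grasp-C unit mm [-0.92  1.6  -0.36] [ 0.4411 -0.0035  0.0018] Ty -0.6148982350730378
```

Torque has plateaued, so I'll release, back off and measure the hexagon's angle.

{"op": "send_rows", "data": {
  "moves": [
    [0,0,0,0,0,0,94],
    [0,0,0,0,0,0,94],
    [0,0,0,0,0,-40,94],
    [-0.11,0,0,0,0,-50,94],
    [-0.11,0,0,0,0,-50,94],
    [-0.11,0,0,0,0,-30,94],
    [-0.11,0,0,0,0,0,94],
    [0,0,0,0,0,0,94],
    [0,0,0,0,0,0,94]
  ]
}}

```text
time_s: 11.05
position: [0.5442, 0.0949, 0.251]
orientation: [0.09, 0.996, -0.001, 0.003]
ft_force: [-0.7, -0.1, -0.3]
width: 0.0938
gripper_force: 0.0
```

```bash
python3 st.py
python3 - <<'E'
from h import *
i=snap('wrist','w4')
K=i['intrinsics']
def fp(X):
    c=i['R']@X+i['t'];r=np.hypot(*c[:2]);th=np.arctan2(r,c[2]);return K[:2,2]+c[:2]/r*th*K[0,0]
q=fp(U);print(q);u,v=(q-[50,60]).astype(int)
print(u,v);cv2.imwrite('pics/c4.png',cv2.resize(i['pixels'][v:v+100,u:u+100,::-1],None,fx=6,fy=6,interpolation=cv2.INTER_CUBIC))
for c in (2.1,2.15,2.2,2.25):
  for k in(0,1):
    l=c-2.58+k*np.pi/3;P=[fp(U-y*uy+.0237*(np.sin(l)*ux+np.cos(l)*np.array([0,0,1]))) for y in(.002,.026)];print(c,k,[((p-[u,v])*6+2.5).round(0) for p in P])
E
```

```text
[-0.    0.45 -0.33  1.73  0.17  0.98  0.99] [-0.7 -0.1 -0.3] [ 0.11 -0.15  0.05] 0.0937544474447734 0.0
grasp-C unit mm [ 53.32   1.28 159.85] [ 0.0007 -0.0062 -0.002 ] Ty -0.13647959415108432
[227.67282908 212.27824691]
177 152
2.1 0 [array([222., 412.]), array([231., 549.])]
2.1 1 [array([366., 411.]), array([371., 548.])]
2.15 0 [array([228., 413.]), array([236., 550.])]
2.15 1 [array([372., 410.]), array([377., 547.])]
2.2 0 [array([233., 414.]), array([242., 551.])]
2.2 1 [array([378., 409.]), array([383., 545.])]
2.25 0 [array([240., 415.]), array([248., 552.])]
2.25 1 [array([384., 407.]), array([389., 544.])]
```

View pics/c4.png

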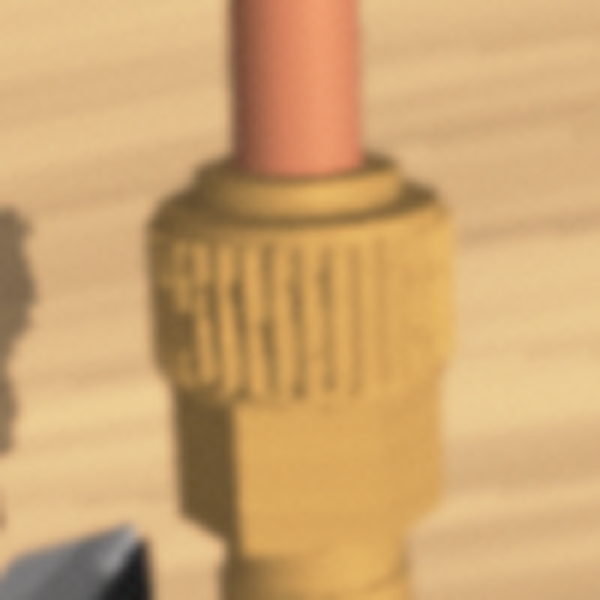

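The shaded/bright edge (hex corner) runs from (236,410) to (240,550), matching coupling ≈2.2. To be sure, I'll take one more short grip and watch whether the nut still moves.

Run:
```python
from h import *
C=U+.015*uy
p,M=pose(C,.2,.0188-.07);path(p,M,3,94)
```

```text
dist 0.101 ang 0.2
[0.066, 0.002, 0.001, -0.3, -14.6, 30.2, 94],[0.066, 0.002, 0.001, -0.3, -12.5, 31.1, 94],[0.066, 0.002, 0.001, -0.4, -10.4, 31.9, 94],
```

{"op": "send_rows", "data": {
  "moves": [
    [0.066,0.002,0.001,-0.3,-14.6,30.2,94],
    [0.066,0.002,0.001,-0.3,-12.5,31.1,94],
    [0.066,0.002,0.001,-0.4,-10.4,31.9,94],
    [0,0,0,0,0,35,94],
    [0,0,0,0,0,35,94],
    [0,0,0,0,0,0,40],
    [0,0,0,0,0,0,40],
    [0,0,0,0,0,0,40],
    [0,0,0,0,0,0,40],
    [0,0,0,0,0,0,40]
  ]
}}

```text
time_s: 12.35
position: [0.5357, 0.038, 0.0925]
orientation: [0.091, 0.991, -0.098, -0.008]
ft_force: [0.2, -0.7, 3.4]
width: 0.0494
gripper_force: 30.0
```

```bash
python3 st.py
```

```text
[-0.14  0.67 -0.17  1.88  0.43  0.74  0.77] [ 0.2 -0.7  3.4] [ 0.12 -0.25  0.02] 0.049373872004357604 30.00136524438858
grasp-C unit mm [-0.61 -0.67  0.95] [ 0.197  -0.0016  0.0023] Ty -0.16817138718560837
```

{"op": "send_rows", "data": {
  "moves": [
    [0.05,0,0,0,-0.94,0,40],
    [0,0,0,0,0,0,40]
  ]
}}

```text
time_s: 12.6
position: [0.5355, 0.037, 0.0925]
orientation: [0.091, 0.988, -0.123, -0.011]
ft_force: [-0.1, 0.3, 3.8]
width: 0.0489
gripper_force: 30.0
```

```bash
python3 st.py
```

```text
[-0.18  0.68 -0.14  1.86  0.45  0.77  0.73] [-0.1  0.3  3.8] [ 0.55 -0.15 -0.05] 0.04892748406238476 29.999409914016724
grasp-C unit mm [-0.63 -0.66  0.72] [ 0.2477 -0.0013  0.0016] Ty -0.5696519355687503
```

{"op": "send_rows", "data": {
  "moves": [
    [0.05,0,0,0,-0.94,0,40],
    [0,0,0,0,0,0,40]
  ]
}}

```text
time_s: 12.85
position: [0.5352, 0.0361, 0.0925]
orientation: [0.09, 0.985, -0.147, -0.013]
ft_force: [-0.5, 0.0, 3.4]
width: 0.0497
gripper_force: 30.0
```

```bash
python3 st.py
```

```text
[-0.23  0.69 -0.12  1.85  0.47  0.81  0.7 ] [-0.5  0.   3.4] [ 0.57 -0.14 -0.04] 0.049720361376108003 29.999805092811584
grasp-C unit mm [-0.68 -0.57  0.44] [ 0.297  -0.0009  0.0016] Ty -0.5868203261126901
```

{"op": "send_rows", "data": {
  "moves": [
    [0,0,0,0,0,0,94],
    [0,0,0,0,0,0,94],
    [0,0,0,0,0,-50,94],
    [-0.1,0,0,0,0,-50,94],
    [-0.1,0,0,0,0,-50,94],
    [-0.1,0,0,0,0,-25,94],
    [0,0,0,0,0,0,94],
    [0,0,0,0,0,0,94]
  ]
}}

```text
time_s: 13.85
position: [0.5415, 0.0766, 0.2607]
orientation: [0.092, 0.996, 0.0, -0.001]
ft_force: [-0.5, 0.3, -0.3]
width: 0.0939
gripper_force: 0.0
```

```bash
python3 st.py
python3 - <<'E'
from h import *
snap('wrist','w5')
def ang(f,dbg=0):
    i=load(f);K=i['intrinsics'];g=cv2.cvtColor(i['pixels'],cv2.COLOR_RGB2GRAY).astype(float)
    def fp(X):
        c=i['R']@X+i['t'];r=np.hypot(*c[:2]);th=np.arctan2(r,c[2]);return K[:2,2]+c[:2]/r*th*K[0,0]
    ls=np.arange(-.8,.6,.01);prof=[]
    for l in ls:
        # apothem-corner surface radius of sharp corner candidate
        P=np.array([fp(U-y*uy+.0237*(np.sin(l)*ux+np.cos(l)*np.array([0,0,1]))) for y in np.linspace(.006,.02,12)],np.float32)
        prof.append(cv2.remap(g.astype(np.float32),P[:,0].reshape(1,-1),P[:,1].reshape(1,-1),cv2.INTER_LINEAR).mean())
    d=np.gradient(cv2.GaussianBlur(np.array(prof)[:,None],(1,5),0)[:,0]);k=np.argsort(-abs(d))[:6];print(f,ls[k].round(2),d[k].round(1))
for f in('w1','w2','w4','w5'): ang(f)
E
```

```text
[ 0.02  0.43 -0.31  1.73  0.15  1.    1.04] [-0.5  0.3 -0.3] [ 0.07 -0.18  0.02] 0.09385263953410473 0.0
grasp-C unit mm [ 34.76   0.5  169.51] [-0.0007  0.0013  0.0021] Ty -0.09692953811972432
w1 [0.12 0.13 0.11 0.14 0.1  0.15] [5.  5.  4.7 4.6 4.  3.9]
w2 [0.11 0.12 0.1  0.13 0.14 0.09] [5.  4.9 4.8 4.6 4.2 4. ]
w4 [-0.38 -0.37 -0.39 -0.36 -0.4  -0.41] [6.6 6.5 6.4 6.2 6.1 5.6]
w5 [-0.32 -0.33 -0.31 -0.34 -0.3  -0.35] [6.2 6.2 6.1 6.  5.9 5.7]
```

Hex corner measured at −0.38, then −0.32 (finger-tight is −0.38), and the fingers are slipping on the knurl, so it is finger-tight. Now the spanner.

Run:
```python
from h import *
path([.46,.31,.37],frame(1.37),11,94)
```

```text
dist 0.27 ang 1.589
[-0.0, -0.0, 0.144, 11.1, 19.5, -9.9, 94],[-0.0, -0.0, 0.144, 13.8, 17.7, -9.9, 94],[-0.0, -0.0, 0.144, 16.2, 15.5, -9.9, 94],[-0.0, -0.0, 0.144, 18.3, 13.0, -9.9, 94],[-0.0, -0.0, 0.144, 20.0, 10.2, -9.9, 94],[-0.0, -0.0, 0.144, 21.2, 7.3, -9.9, 94],[-0.0, -0.0, 0.144, 22.0, 4.1, -9.9, 94],[-0.0, -0.0, 0.144, 22.4, 0.9, -10.0, 94],[-0.0, -0.0, 0.144, 22.3, -2.3, -10.0, 94],[-0.0, -0.0, 0.144, 21.7, -5.5, -10.0, 94],[-0.0, -0.0, 0.144, 20.7, -8.6, -10.0, 94],
```

{"op": "send_rows", "data": {
  "moves": [
    [0,0,0.144,11,19.5,-10,94],
    [0,0,0.144,14,17.7,-10,94],
    [0,0,0.144,16,15.5,-10,94],
    [0,0,0.144,18,13,-10,94],
    [0,0,0.144,20,10,-10,94],
    [0,0,0.144,21,7.3,-10,94],
    [0,0,0.144,22,4,-10,94],
    [0,0,0.144,22.4,1,-10,94],
    [0,0,0.144,22.3,-2.3,-10,94],
    [0,0,0.144,21.7,-5.5,-10,94],
    [0,0,0.144,20.7,-8.6,-10,94],
    [0,0,0,0,0,0,94]
  ]
}}

```text
time_s: 15.4
position: [0.4593, 0.3114, 0.371]
orientation: [0.771, 0.637, 0.0, -0.001]
ft_force: [0.4, 0.2, -0.6]
width: 0.0942
gripper_force: 0.0
```

Run:
```python
from h import *
i=snap('wrist','w6');o=get_obs();print(o['position'],o['joints'].round(2),R.from_quat(o['orientation']).as_matrix().round(3).tolist(),(-i['R'].T@i['t']))
```

```text
[0.45994472 0.30952889 0.37068086] [-0.63  0.35 -0.03  1.53  0.01  1.26 -0.84] [[0.19, 0.982, -0.001], [0.982, -0.19, -0.0], [-0.0, -0.001, -1.0]] [0.47464775 0.38803334 0.55043649]
```

{"op": "send_rows", "data": {
  "moves": [
    [0,0,0,40,5,0,94],
    [0,0,0,10,0,0,94],
    [0,0,0,0,0,0,94]
  ]
}}

```text
time_s: 15.82
position: [0.4755, 0.3559, 0.371]
orientation: [0.773, 0.635, -0.0, -0.0]
ft_force: [-0.5, -0.3, -0.2]
width: 0.094
gripper_force: 0.0
```

Run:
```python
from h import *
i=snap('wrist','w7');o=get_obs();print(o['position'])
a=load('w6');c=lambda im:cv2.resize(im['pixels'][100:340,180:380,::-1],None,fx=2,fy=2.0,interpolation=cv2.INTER_CUBIC)
cv2.imwrite('pics/c67.png',np.hstack([c(a),c(i)]))
```

```text
[0.47563002 0.35520565 0.37142814]
```

View pics/c67.png

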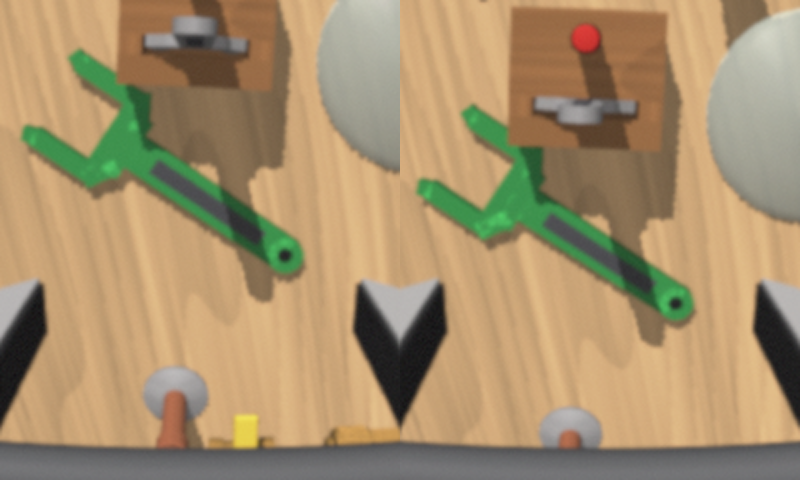

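Run:
```python
from h import *
a=load('w6');b=load('w7')
A=lambda x,y:fray(a,180+x/2-.25,100+y/2-.25); B=lambda x,y:fray(b,180+(x-400)/2-.25,100+y/2-.25)
def p(n,q,w):
    r=tri(A(*q),B(*w));print(n,r[0].round(4),np.round(r[1],4))
p('green hole',(285,255),(675,303))
p('green jaw tip',(32,132),(426,186))
p('green jaw tip2',(76,58),(470,113))
p('spanner jaw L',(145,42),(536,104))
p('spanner jaw R',(247,47),(636,110))
p('handle top L',(173,17),(558,105))
p('handle top R',(216,19),(604,107))
p('handle end near face? ',(194,17),(581,106))
p('block nearL',(119,81),(511,143)); p('block nearR',(272,90),(662,151))
print('block L,R at .065',*[onz(B(*q),.065).round(4) for q in((511,8),(667,14),(662,151),(511,143))])
print('slot jaw at .065-.08',[onz(B(*q),.07).round(4) for q in((536,104),(636,110))])
s=load('side0');print([proj(s,X).round() for X in([.47,.38,.213],)])
for f in (a,b): print((-f['R'].T@f['t']).round(3))
```

```text
green hole [0.5136 0.1957 0.0131] [0.0002 0.0002]
green jaw tip [0.3207 0.3441 0.0136] [0.0003 0.0003]
green jaw tip2 [0.3704 0.3968 0.0023] [0.0007 0.0007]
spanner jaw L [0.4351 0.3968 0.063 ] [0.0003 0.0003]
spanner jaw R [0.5075 0.3791 0.0773] [0.0001 0.0001]
handle top L [0.4633 0.4044 0.2071] [0.0001 0.0001]
handle top R [0.486  0.3988 0.2066] [0.0008 0.0008]
handle end near face?  [0.4747 0.4019 0.2101] [0.0005 0.0005]
block nearL [0.4108 0.3721 0.0676] [0.0003 0.0003]
block nearR [0.521  0.3441 0.0686] [0.0005 0.0005]
block L,R at .065 [0.4321 0.4714 0.065 ] [0.5441 0.4443 0.065 ] [0.5217 0.3433 0.065 ] [0.4106 0.3717 0.065 ]
slot jaw at .065-.08 [array([0.4361, 0.3972, 0.07  ]), array([0.5079, 0.3783, 0.07  ])]
[array([219., 269.])]
[0.475 0.388 0.55 ]
[0.491 0.433 0.55 ]
```

The green spanner now measures as lying at (0.51,0.20)–(0.35,0.37), which doesn't match the first top view, so I'll check the fixed cameras again.

Run:
```python
from h import *
t=snap('top','top1');s=snap('side','side1');t0=load('top0');s0=load('side0')
print([proj(t,X).round() for X in([.5136,.1957,.013],[.3207,.3441,.013])],[proj(s,X).round() for X in([.5136,.1957,.013],[.3207,.3441,.013])])
c=lambda i,u,v:i['pixels'][v:v+180,u:u+200,::-1]
cv2.imwrite('pics/cmp.png',cv2.resize(np.vstack([np.hstack([c(t0,100,130),c(t,100,130)]),np.hstack([c(s0,130,200),c(s,130,200)])]),(660,594)))
```

```text
[array([247., 206.]), array([204., 260.])] [array([246., 264.]), array([275., 325.])]
```

View pics/cmp.png

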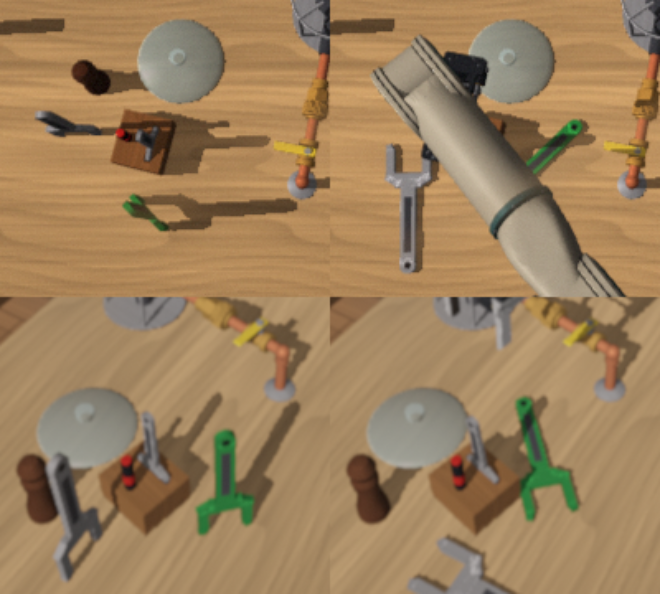

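The two look-alikes toppled on their own within the first seconds, before the arm came near (w1 already shows them lying). The green one lies flat between block and pipe and is no obstacle. My spanner still stands in its slot, leaning ~0.11 rad towards the lighter. Now I'll grip it.

```bash
cat >> h.py <<'E'
BY=-.237; xb=np.array([np.cos(BY),np.sin(BY),0]); yb=np.array([-np.sin(BY),np.cos(BY),0]); SL=np.array([.4718,.3858,.065])
def blk(lean):
    d=np.array([0,0,1.])+np.tan(lean)*yb;d/=np.linalg.norm(d);return d,R.from_matrix(np.array([np.cross(xb,-d),xb,-d]).T)
E
python3 - <<'E'
from h import *
d,M=blk(.112);top=np.array([.4747,.4016,.21]);G=top-.055*d
p=G-.0188*d;q=p+.08*d;print(p,q);path(q,M,4,94);path(p,M,3,94,q,M)
E
```

```text
[0.47276339 0.39358224 0.13666239] [0.4748627  0.40227358 0.21616115]
dist 0.163 ang 0.119
[0.001, -0.028, 0.01, 11.5, -2.6, 39.0, 94],[0.001, -0.028, 0.01, 12.6, -2.7, 38.7, 94],[0.001, -0.028, 0.01, 13.6, -2.8, 38.3, 94],[0.001, -0.028, 0.01, 14.7, -2.9, 37.9, 94],
dist 0.08 ang 0.0
[0.0, 0.0, 0.0, 0.0, 0.0, 26.7, 94],[0.0, 0.0, 0.0, -0.0, -0.0, 26.7, 94],[0.0, 0.0, 0.0, 0.0, 0.0, 26.7, 94],
```

{"op": "send_rows", "data": {
  "moves": [
    [0,-0.028,0.01,11.5,-2.6,39,94],
    [0,-0.028,0.01,12.6,-2.7,38.7,94],
    [0,-0.028,0.01,13.6,-2.8,38.3,94],
    [0,-0.028,0.01,14.7,-2.9,37.9,94],
    [0,0,0,0,0,26.7,94],
    [0,0,0,0,0,26.7,94],
    [0,0,0,0,0,26.7,94],
    [0,0,0,0,0,0,94]
  ]
}}

```text
time_s: 16.98
position: [0.4721, 0.3934, 0.1354]
orientation: [0.785, 0.617, -0.044, 0.036]
ft_force: [0.3, -0.7, 1.0]
width: 0.0944
gripper_force: 0.0
```

Run:
```python
from h import *
o=get_obs();d,M=blk(.112);p=np.array([.47276,.39358,.13666]);N=R.from_quat(o['orientation']);print(o['ft_force'].round(1),N.inv().apply(p-o['position'])*1e3,(N.inv()*M).as_rotvec().round(3),o['joints'].round(2))
```

```text
[ 0.3 -0.7  1. ] [ 0.21983287  0.6154691  -1.32331437] [ 0.001  0.002 -0.001] [-0.77  0.71 -0.01  1.59  0.08  0.94 -1.07]
```

{"op": "send_rows", "data": {
  "moves": [
    [0,0,0,0,0,0,50],
    [0,0,0,0,0,0,15],
    [0,0,0,0,0,0,15],
    [0,0,0,0,0,0,15],
    [0,0,0,0,0,0,15],
    [0,0,0,0,0,0,15]
  ]
}}

```text
time_s: 17.73
position: [0.4728, 0.3956, 0.1367]
orientation: [0.785, 0.618, -0.042, 0.035]
ft_force: [0.4, -0.0, 0.4]
width: 0.0375
gripper_force: 0.0
```

Run:
```python
from h import *
o=get_obs();print(o['ft_force'].round(1),o['torque'].round(2),o['width'],o['gripper_force'],o['position'])
i=snap('wrist','w8');cv2.imwrite('pics/c8.png',cv2.resize(i['pixels'][100:400,130:430,::-1],None,fx=2,fy=2))
```

```text
[ 0.4 -0.   0.4] [ 0.03 -0.08  0.01] 0.03748098961931044 0.0 [0.47284072 0.39564436 0.13667365]
```

View pics/c8.png

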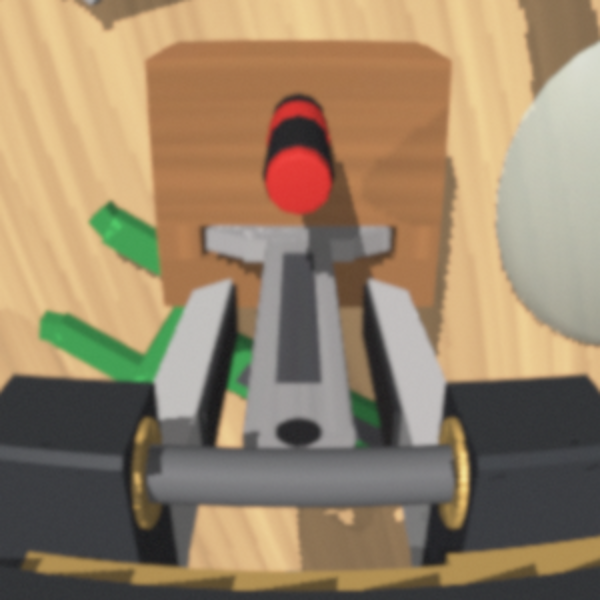

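The fingers straddle the handle centrally, still closing at 37 mm. Continue closing.

{"op": "send_rows", "data": {
  "moves": [
    [0,0,0,0,0,0,15],
    [0,0,0,0,0,0,15],
    [0,0,0,0,0,0,15]
  ]
}}

```text
time_s: 18.15
position: [0.4728, 0.3956, 0.1366]
orientation: [0.785, 0.618, -0.042, 0.035]
ft_force: [0.1, -0.9, -1.0]
width: 0.0237
gripper_force: 30.0
```

Run:
```python
from h import *
o=get_obs();print(o['ft_force'].round(1),o['torque'].round(2),o['width'],o['gripper_force'],o['position'])
```

```text
[ 0.1 -0.9 -1. ] [0.03 0.01 0.01] 0.023739865536243687 29.995558080263436 [0.47284705 0.39561213 0.1366195 ]
```

{"op": "send_rows", "data": {
  "moves": [
    [0,0,0,0,0,-15,15],
    [0,0,0,0,0,-25,15],
    [0,0,0,0,0,-40,15],
    [0,0,0,0,0,-50,15],
    [0,0,0,0,0,-40,15],
    [0,0,0,0,0,0,15]
  ]
}}

```text
time_s: 18.9
position: [0.4781, 0.4157, 0.3096]
orientation: [0.785, 0.618, -0.038, 0.034]
ft_force: [0.4, -0.2, -2.0]
width: 0.0236
gripper_force: 30.0
```

Run:
```python
from h import *
o=get_obs();print(o['ft_force'].round(1),o['torque'].round(2),o['width'],o['gripper_force'],o['position'],o['joints'].round(2))
snap('wrist','w9');snap('side','side9')
d,M=blk(.112);print('TCP->origin nominal: 125-18.8 mm')
# pre-engage on hex: jaw centre 75mm back along handle, lean -.36
H=U-.013*uy
p,M1=pose(H,-.36,-(.1062+.08));print(p);path(p+[0,0,.05],M1,13,15)
```

```text
[ 0.4 -0.2 -2. ] [ 0.2  -0.07  0.  ] 0.023641514697156123 29.995004658121616 [0.47812626 0.41567156 0.30961358] [-0.79  0.57 -0.01  1.33  0.06  1.33 -1.05]
TCP->origin nominal: 125-18.8 mm
[ 0.55144031 -0.02726268  0.28426399]
dist 0.448 ang 1.678
[-0.028, 0.029, -0.123, -31.6, 13.6, 1.3, 15],[-0.028, 0.029, -0.123, -33.1, 9.6, 0.7, 15],[-0.028, 0.029, -0.123, -34.0, 5.4, -0.1, 15],[-0.028, 0.029, -0.123, -34.4, 1.3, -1.0, 15],[-0.028, 0.029, -0.123, -34.3, -2.9, -2.0, 15],[-0.028, 0.029, -0.123, -33.6, -7.0, -3.2, 15],[-0.028, 0.029, -0.123, -32.4, -11.0, -4.4, 15],[-0.028, 0.029, -0.123, -30.7, -14.7, -5.6, 15],[-0.028, 0.029, -0.123, -28.5, -18.1, -7.0, 15],[-0.028, 0.029, -0.123, -25.8, -21.3, -8.3, 15],[-0.028, 0.029, -0.123, -22.8, -24.0, -9.7, 15],[-0.028, 0.029, -0.123, -19.4, -26.3, -11.0, 15],[-0.028, 0.029, -0.123, -15.7, -28.1, -12.3, 15],
```

Run:
```python
from h import *
i=load('w9');K=i['intrinsics'];o=get_obs();N=R.from_quat(o['orientation']);P=o['position']
def fp(X):
    c=i['R']@X+i['t'];r=np.hypot(*c[:2]);th=np.arctan2(r,c[2]);return K[:2,2]+c[:2]/r*th*K[0,0]
def sp(x,y,z,pitch=0,oz=.1062):  # spanner coords x width(tool y), y thick(tool x toward camera), z handle
    v=np.array([0,x,0])+R.from_rotvec([0,pitch,0]).apply([y,0,-(z-.125)])+[0,0,-.0188];return fp(P+N.apply(v))
for n,c in dict(top=(0,.0045,.18),hs=(.012,.0045,.06),shoulder=(.0355,.0045,.0),tip=(.03,.0045,-.021),throat=(0,.0045,.025)).items(): print(n,[sp(*c,pt).round(1) for pt in(-.08,0,.08)])
hsv=cv2.cvtColor(i['pixels'],cv2.COLOR_RGB2HSV)
m=((hsv[...,1]<60)&(hsv[...,2]>50)).astype(np.uint8)
for v in range(100,330,5):
    u=np.flatnonzero(m[v,200:360])+200
    if len(u):
        s=np.split(u,np.flatnonzero(np.diff(u)>2)+1);print(v,[(int(a[0]),int(a[-1])) for a in s if len(a)>3])
```

```text
top [array([275.8, 306.2]), array([275.9, 316. ]), array([275.9, 325. ])]
hs [array([292.8, 231.6]), array([292.9, 225.1]), array([293. , 218.6])]
shoulder [array([315. , 215.5]), array([315.3, 205.1]), array([315.7, 194.8])]
tip [array([307.2, 211.2]), array([307.4, 199.8]), array([307.7, 188.4])]
throat [array([277. , 221.4]), array([276.9, 212.4]), array([276.9, 203.5])]
100 [(200, 241)]
105 [(204, 224)]
110 [(210, 213)]
135 []
140 [(356, 359)]
145 [(353, 359)]
150 [(351, 359)]
155 [(349, 359)]
160 [(347, 359)]
165 [(346, 359)]
170 [(345, 359)]
175 [(344, 359)]
180 [(345, 359)]
185 [(345, 359)]
190 [(346, 359)]
195 [(246, 252), (307, 311), (347, 359)]
200 [(242, 256), (303, 317), (349, 359)]
205 [(240, 256), (303, 319), (352, 359)]
210 [(237, 321), (355, 359)]
215 [(234, 325)]
220 [(234, 325)]
225 [(237, 323)]
230 [(253, 306)]
235 [(260, 296)]
240 [(253, 257), (260, 297), (303, 306)]
245 [(237, 320)]
250 [(236, 323)]
255 [(235, 256), (259, 300), (303, 325)]
260 [(233, 255), (259, 301), (304, 326)]
265 [(231, 254), (258, 302), (305, 328)]
270 [(229, 253), (258, 302), (306, 330)]
275 [(228, 252), (257, 303), (307, 332)]
280 [(226, 251), (256, 304), (308, 334)]
285 [(224, 251), (256, 304), (308, 335)]
290 [(223, 250), (255, 305), (309, 337)]
295 [(200, 249), (254, 306), (310, 359)]
300 [(200, 227), (230, 248), (254, 306), (311, 329), (333, 359)]
305 [(200, 225), (231, 247), (253, 307), (311, 328), (334, 359)]
310 [(200, 224), (232, 246), (252, 307), (310, 327), (335, 359)]
315 [(200, 222), (234, 247), (252, 269), (290, 325), (335, 359)]
320 [(200, 221), (235, 247), (251, 270), (286, 325), (338, 359)]
325 [(200, 219), (230, 329), (339, 359)]
```

The jaw outline in the wrist image (tips at row 194, throat ~208, gap 46 px ≈ 43 mm at the expected range) matches the nominal hold, pitched ~0.04 rad. That puts the jaw ~4 mm towards tool +x, which I'll compensate for. Move over the hexagon.

```bash
cat >> h.py <<'E'
HX=U-.017*uy
def sp(lean,up): return pose(HX,lean,-(.1062+up))
E
python3 - <<'E'
from h import *
p,M=sp(-.35,.08);path(p+[0,0,.04],M,13,15);path(p,M,1,15,p+[0,0,.04],M)
E
```

```text
dist 0.447 ang 1.676
[-0.027, 0.029, -0.123, -31.4, 13.9, 2.0, 15],[-0.027, 0.029, -0.123, -32.9, 9.9, 1.4, 15],[-0.027, 0.029, -0.123, -33.9, 5.7, 0.7, 15],[-0.027, 0.029, -0.123, -34.4, 1.5, -0.2, 15],[-0.027, 0.029, -0.123, -34.3, -2.7, -1.2, 15],[-0.027, 0.029, -0.123, -33.6, -6.8, -2.3, 15],[-0.027, 0.029, -0.123, -32.5, -10.8, -3.5, 15],[-0.027, 0.029, -0.123, -30.8, -14.5, -4.7, 15],[-0.027, 0.029, -0.123, -28.7, -18.0, -6.0, 15],[-0.027, 0.029, -0.123, -26.1, -21.2, -7.4, 15],[-0.027, 0.029, -0.123, -23.0, -24.0, -8.7, 15],[-0.027, 0.029, -0.123, -19.7, -26.4, -10.0, 15],[-0.027, 0.029, -0.123, -16.0, -28.3, -11.3, 15],
dist 0.04 ang 0.0
[0.0, 0.0, 0.0, 0.0, -13.7, 37.6, 15],
```

{"op": "send_rows", "data": {
  "moves": [
    [-0.027,0.029,-0.123,-31.4,13.9,2,15],
    [-0.027,0.029,-0.123,-33,10,1.4,15],
    [-0.027,0.029,-0.123,-34,5.7,0.7,15],
    [-0.027,0.029,-0.123,-34.4,1.5,-0.2,15],
    [-0.027,0.029,-0.123,-34.3,-2.7,-1.2,15],
    [-0.027,0.029,-0.123,-33.6,-6.8,-2.3,15],
    [-0.027,0.029,-0.123,-32.5,-10.8,-3.5,15],
    [-0.027,0.029,-0.123,-30.8,-14.5,-4.7,15],
    [-0.027,0.029,-0.123,-28.7,-18,-6,15],
    [-0.027,0.029,-0.123,-26,-21.2,-7.4,15],
    [-0.027,0.029,-0.123,-23,-24,-8.7,15],
    [-0.027,0.029,-0.123,-19.7,-26.4,-10,15],
    [-0.027,0.029,-0.123,-16,-28.3,-11.3,15],
    [0,0,0,0,0,0,15],
    [0,0,0,0,0,0,15]
  ]
}}

```text
time_s: 20.88
position: [0.5558, -0.0253, 0.3226]
orientation: [0.088, 0.981, 0.175, 0.01]
ft_force: [-0.6, -0.2, -3.0]
width: 0.0243
gripper_force: 30.0
```

Run:
```python
from h import *
o=get_obs();print(o['ft_force'].round(1),o['torque'].round(2),o['width'],o['joints'].round(2))
p,M=sp(-.35,.08);path(p,M,1,15)
i=snap('wrist','w10');hsv=cv2.cvtColor(i['pixels'],cv2.COLOR_RGB2HSV)
m=((hsv[...,1]<60)&(hsv[...,2]>50)).astype(np.uint8)
for v in range(185,242,4):
    u=np.flatnonzero(m[v,200:360])+200
    if len(u):
        s=np.split(u,np.flatnonzero(np.diff(u)>2)+1);print(v,[(int(a[0]),int(a[-1])) for a in s if len(a)>3])
```

```text
[-0.6 -0.2 -3. ] [-0.46 -0.03  0.01] 0.02425823623010577 [ 0.49  0.42 -0.39  1.64 -0.22  1.11  1.62]
dist 0.038 ang 0.011
[0.001, -0.011, 0.0, -0.5, -13.8, 35.1, 15],
197 [(243, 256), (305, 316)]
201 [(242, 257), (304, 317)]
205 [(241, 257), (304, 318)]
209 [(239, 257), (304, 320)]
213 [(237, 323)]
217 [(235, 325)]
221 [(235, 325)]
225 [(241, 321)]
229 [(253, 306)]
233 [(263, 296)]
237 [(262, 297)]
241 [(252, 256), (262, 297), (303, 307)]
```

```bash
cat >> h.py <<'E'
HX=U-.0155*uy-.0008*ux-np.array([0,0,.0003])
E
cat > s2.py <<'E'
from h import *
import sys
o=get_obs();N=R.from_quat(o['orientation']);j=o['position']+N.apply([0,0,.1062])-HX
print('t',o['time_s'],'F',o['ft_force'].round(1),'T',o['torque'].round(2),'w',o['width'].round(4),o['joints'].round(2))
print('jaw-hex ux,uy,z mm',np.round([j@ux*1e3,j@uy*1e3,j[2]*1e3],1),'tool',N.inv().apply(j).round(4)*1e3,'rot',(frame(Y).inv()*N).as_rotvec().round(3))
if len(sys.argv)>2: p,M=sp(float(sys.argv[1]),float(sys.argv[2]));path(p,M,int(sys.argv[3]),15)
E
python3 s2.py -.35 .05 2
```

```text
Traceback (most recent call last):
  File "s2.py", line 4, in <module>
    print('t',o['time_s'],'F',o['ft_force'].round(1),'T',o['torque'].round(2),'w',o['width'].round(4),o['joints'].round(2))
                                                                                  ^^^^^^^^^^^^^^^^
AttributeError: 'float' object has no attribute 'round'
```

```bash
sed -i "s/o\['width'\].round(4)/round(o['width'],4)/" s2.py; python3 s2.py -.35 .05 2
```

```text
t 20.925 F [-0.7  0.5 -2.5] T [-0.44 -0.03 -0.04] w 0.0243 [ 0.49  0.42 -0.39  1.64 -0.22  1.11  1.62]
jaw-hex ux,uy,z mm [-24.7  -0.3 113.7] tool [   0.9   15.9 -115.3] rot [-0.351  0.01  -0.004]
dist 0.067 ang 0.011
[0.001, -0.005, 0.001, 0.4, -7.8, 32.6, 15],[0.001, -0.005, 0.001, 0.5, -7.8, 32.6, 15],
```

{"op": "send_rows", "data": {
  "moves": [
    [0,-0.005,0,0,-8,32.6,15],
    [0,-0.005,0,0,-8,32.6,15],
    [0,0,0,0,0,0,15],
    [0,0,0,0,0,0,15]
  ]
}}

```text
time_s: 21.42
position: [0.5587, -0.0177, 0.2586]
orientation: [0.088, 0.981, 0.174, 0.018]
ft_force: [0.4, 0.1, -2.9]
width: 0.0239
gripper_force: 30.0
```

```bash
python3 s2.py -.35 .03 1
python3 - <<'E'
from h import *
# fingers/jaw vs. hex in image: columns in tool-frame picture
i=snap('wrist','w11');hsv=cv2.cvtColor(i['pixels'],cv2.COLOR_RGB2HSV)
m=((hsv[...,1]<60)&(hsv[...,2]>50)).astype(np.uint8);b=((hsv[...,1]>90)&(hsv[...,0]>12)&(hsv[...,0]<26)).astype(np.uint8)
for v in range(170,216,4):
    f=lambda k:[(int(a[0]),int(a[-1])) for a in np.split(u,np.flatnonzero(np.diff(u)>2)+1) if len(a)>3] if len(u:=np.flatnonzero(k[v,220:340])+220) else []
    print(v,f(m),hsv[v,236:326:6,2].tolist())
E
```

```text
t 21.425 F [ 0.4  0.1 -2.9] T [-0.47 -0.06 -0.01] w 0.0239 [ 0.48  0.48 -0.39  1.75 -0.22  0.94  1.65]
jaw-hex ux,uy,z mm [-17.6  -3.3  49.2] tool [ -3.5   0.4 -52.2] rot [-0.351 -0.004 -0.003]
dist 0.022 ang 0.005
[0.001, 0.003, 0.004, 3.0, -0.3, 22.2, 15],
170 [] [234, 231, 231, 209, 129, 132, 153, 179, 144, 185, 198, 222, 243, 242, 242]
174 [] [233, 237, 239, 217, 129, 135, 177, 177, 147, 194, 199, 222, 241, 239, 238]
178 [] [238, 239, 239, 238, 136, 134, 177, 199, 173, 208, 224, 234, 236, 237, 240]
182 [] [237, 236, 236, 237, 201, 132, 133, 139, 213, 231, 235, 242, 242, 242, 242]
186 [] [235, 238, 242, 241, 206, 135, 134, 133, 235, 235, 236, 242, 241, 238, 234]
190 [] [244, 243, 242, 241, 204, 134, 134, 135, 236, 235, 234, 234, 231, 228, 227]
194 [] [241, 238, 226, 238, 207, 133, 132, 132, 234, 234, 233, 227, 196, 213, 229]
198 [(243, 255), (304, 316)] [242, 206, 116, 108, 201, 133, 132, 133, 235, 234, 232, 202, 116, 96, 232]
202 [(242, 256), (304, 317)] [241, 137, 115, 116, 201, 132, 131, 131, 232, 232, 233, 201, 113, 98, 235]
206 [(240, 256), (304, 318)] [234, 115, 109, 148, 224, 118, 132, 135, 225, 228, 230, 209, 115, 104, 202]
210 [(239, 258), (263, 279), (302, 320)] [223, 116, 115, 131, 163, 116, 120, 131, 151, 164, 164, 157, 114, 112, 120]
214 [(235, 325)] [129, 113, 96, 116, 110, 115, 117, 115, 115, 114, 113, 117, 116, 116, 130]
```

The wrist image shows the hexagon (cols 263–299, corner at ~281) centred between the jaw tips (256–304). Lower the spanner on.

{"op": "send_rows", "data": {
  "moves": [
    [0,0,0,2,0,15,15],
    [0,0,0,0,0,10,15],
    [0,0,0,0,0,0,15]
  ]
}}

```text
time_s: 21.85
position: [0.5577, -0.0094, 0.234]
orientation: [0.088, 0.981, 0.174, 0.017]
ft_force: [-0.5, 0.2, -2.3]
width: 0.0236
gripper_force: 30.0
```

```bash
python3 s2.py
```

```text
t 21.85 F [-0.5  0.2 -2.3] T [-0.5  -0.03 -0.02] w 0.0236 [ 0.46  0.5  -0.39  1.78 -0.22  0.88  1.65]
jaw-hex ux,uy,z mm [-9.6 -0.7 24.6] tool [ -0.7  -0.5 -26.4] rot [-0.351 -0.002 -0.002]
```

{"op": "send_rows", "data": {
  "moves": [
    [0,0,0,0,0,8,15],
    [0,0,0,0,0,7,15],
    [0,0,0,0,0,0,15]
  ]
}}

```text
time_s: 22.22
position: [0.5584, -0.0039, 0.2193]
orientation: [0.088, 0.981, 0.174, 0.017]
ft_force: [0.3, 1.8, -2.4]
width: 0.0238
gripper_force: 30.0
```

```bash
python3 s2.py
```

```text
t 22.225 F [ 0.3  1.8 -2.4] T [-0.06 -0.1   0.03] w 0.0238 [ 0.45  0.52 -0.39  1.8  -0.22  0.84  1.64]
jaw-hex ux,uy,z mm [-4.  -0.3  9.9] tool [ -0.3  -0.3 -10.7] rot [-0.352 -0.001 -0.002]
```

{"op": "send_rows", "data": {
  "moves": [
    [0,0,0,0,0,5,15],
    [0,0,0,0,0,3,15],
    [0,0,0,0,0,0,15]
  ]
}}

```text
time_s: 22.6
position: [0.5593, -0.0015, 0.2122]
orientation: [0.088, 0.981, 0.174, 0.017]
ft_force: [1.1, 3.1, -2.8]
width: 0.0238
gripper_force: 30.0
```

```bash
python3 s2.py
```

```text
t 22.6 F [ 1.1  3.1 -2.8] T [ 0.24 -0.36 -0.02] w 0.0238 [ 0.45  0.53 -0.39  1.81 -0.21  0.82  1.64]
jaw-hex ux,uy,z mm [-1.4 -0.8  2.7] tool [-0.8 -0.4 -3.1] rot [-0.351 -0.002 -0.002]
```

Seated. Turn about the hexagon.

{"op": "send_rows", "data": {
  "moves": [
    [0.08,0,0,0,8.7,0.35,15],
    [0.08,0,0,0,8.7,0.35,15],
    [0.08,0,0,0,8.7,0.35,15],
    [0,0,0,0,0,0,15]
  ]
}}

```text
time_s: 23.1
position: [0.5644, 0.024, 0.2191]
orientation: [0.088, 0.995, 0.054, 0.007]
ft_force: [-0.4, -0.6, 4.4]
width: 0.0242
gripper_force: 30.0
```

```bash
python3 s2.py
```

```text
t 23.1 F [-0.4 -0.6  4.4] T [ 0.09  0.08 -0.11] w 0.0242 [ 0.14  0.49 -0.24  1.77  0.01  0.87  1.32]
jaw-hex ux,uy,z mm [-0.5 -1.4  3.9] tool [-1.5 -0.  -3.9] rot [-0.11  -0.005 -0.005]
```

{"op": "send_rows", "data": {
  "moves": [
    [0.08,0,0,0,8.7,0.35,15],
    [0.08,0,0,0,8.7,0.35,15],
    [0.08,0,0,0,8.7,0.35,15],
    [0,0,0,0,0,0,15]
  ]
}}

```text
time_s: 23.6
position: [0.5695, 0.0494, 0.2189]
orientation: [0.089, 0.994, -0.064, -0.004]
ft_force: [-1.1, 0.4, 8.4]
width: 0.0236
gripper_force: 30.0
```

```bash
python3 s2.py
```

```text
t 23.6 F [-1.1  0.4  8.4] T [ 0.49  0.   -0.12] w 0.0236 [-0.14  0.52 -0.11  1.69  0.21  0.99  1.03]
jaw-hex ux,uy,z mm [ 0.3 -1.9  3.9] tool [-1.9 -0.2 -3.9] rot [ 0.129 -0.005 -0.003]
```

```bash
cat > ang.py <<'E'
from h import *
import sys
def ang(f,ys,lo=-.8,hi=1.0):
    i=load(f);K=i['intrinsics'];g=cv2.cvtColor(i['pixels'],cv2.COLOR_RGB2GRAY).astype(np.float32)
    def fp(X):
        c=i['R']@X+i['t'];r=np.hypot(*c[:2]);th=np.arctan2(r,c[2]);return K[:2,2]+c[:2]/r*th*K[0,0]
    ls=np.arange(lo,hi,.01);prof=[]
    for l in ls:
        P=np.array([fp(U-y*uy+.0237*(np.sin(l)*ux+np.cos(l)*np.array([0,0,1]))) for y in np.linspace(*ys,8)],np.float32)
        prof.append(cv2.remap(g,P[:,0].reshape(1,-1),P[:,1].reshape(1,-1),cv2.INTER_LINEAR).mean())
    d=np.gradient(cv2.GaussianBlur(np.array(prof)[:,None],(1,5),0)[:,0])
    k=[j for j in range(2,len(d)-2) if abs(d[j])>=max(abs(d[j-2:j+3])) and abs(d[j])>1.2]
    print(f,ys,[(round(ls[j],2),round(d[j],1)) for j in k]); return fp(U-.005*uy+[0,0,.0237]),fp(U-.026*uy+[0,0,.0237])
if __name__=='__main__':
    n=sys.argv[1]; snap('wrist',n)
    for ys in((.002,.006),(.004,.009)): print(ang(n,ys))
E
python3 ang.py w12
python3 - <<'E'
from ang import *
ang('w11',(.002,.008))
E
```

```text
w12 (0.002, 0.006) [(np.float64(-0.09), np.float32(8.4)), (np.float64(0.95), np.float32(-2.6))]
(array([276.70642171, 199.10389887]), array([276.68423987, 222.84690668]))
w12 (0.004, 0.009) [(np.float64(-0.1), np.float32(8.6)), (np.float64(0.95), np.float32(-2.7))]
(array([276.70642171, 199.10389887]), array([276.68423987, 222.84690668]))
w11 (0.002, 0.008) [(np.float64(-0.31), np.float32(8.0))]
```

```bash
cat > jaw.py <<'E'
from h import *
import sys
i=load(sys.argv[1]);hsv=cv2.cvtColor(i['pixels'],cv2.COLOR_RGB2HSV)
m=((hsv[...,1]<60)&(hsv[...,2]>50)).astype(np.uint8)
for v in range(190,312,6):
    u=np.flatnonzero(m[v,200:360])+200
    if len(u):
        s=np.split(u,np.flatnonzero(np.diff(u)>2)+1);print(v,[(int(a[0]),int(a[-1])) for a in s if len(a)>3])
E
python3 jaw.py w12; echo; python3 jaw.py w11|tail -14
```

```text
196 [(244, 253), (305, 316)]
202 [(242, 255), (304, 317)]
208 [(240, 255), (303, 320)]
214 [(235, 325)]
220 [(235, 325)]
226 [(249, 315)]
232 [(263, 296)]
238 [(263, 274), (277, 297)]
244 [(243, 258), (262, 272), (287, 298), (302, 317)]
250 [(237, 256), (259, 272), (287, 300), (303, 323)]
256 [(235, 255), (259, 272), (288, 300), (304, 324)]
262 [(233, 254), (258, 275), (288, 301), (305, 326)]
268 [(231, 253), (257, 274), (289, 302), (306, 328)]
274 [(229, 252), (257, 270), (289, 303), (307, 330)]
280 [(227, 251), (256, 270), (289, 303), (308, 332)]
286 [(224, 250), (255, 273), (290, 304), (310, 335)]
292 [(204, 249), (255, 305), (311, 341), (351, 359)]
298 [(229, 247), (254, 306), (312, 328)]
304 [(227, 246), (253, 306), (313, 328)]
310 [(233, 246), (252, 271), (288, 307), (313, 327)]

232 [(263, 296)]
238 [(262, 297)]
244 [(243, 258), (262, 298), (302, 316)]
250 [(237, 276), (281, 322)]
256 [(235, 280), (283, 300), (304, 324)]
262 [(228, 255), (258, 272), (275, 301), (305, 327)]
268 [(220, 277), (284, 302), (306, 329)]
274 [(213, 253), (256, 278), (282, 303), (307, 331)]
280 [(208, 251), (256, 273), (283, 303), (308, 333)]
286 [(205, 251), (255, 276), (282, 286), (289, 304), (309, 335)]
292 [(203, 249), (254, 305), (310, 337), (352, 359)]
298 [(228, 247), (253, 305), (311, 329)]
304 [(227, 246), (253, 306), (313, 328)]
310 [(233, 247), (252, 273), (286, 307), (312, 327)]
```

The nut is turning (corner −0.31 → −0.10) but lags the handle by more than the nominal play, so I'll seat the jaw a little deeper before continuing.

{"op": "send_rows", "data": {
  "moves": [
    [0,0,0,1.5,0,2.5,15],
    [0,0,0,0,0,0,15]
  ]
}}

```text
time_s: 23.9
position: [0.5692, 0.049, 0.2186]
orientation: [0.091, 0.994, -0.062, -0.002]
ft_force: [-1.1, 1.7, 18.2]
width: 0.0237
gripper_force: 30.0
```

```bash
python3 s2.py;python3 ang.py w13
```

```text
t 23.9 F [-1.1  1.7 18.2] T [ 0.48  0.46 -0.04] w 0.0237 [-0.14  0.52 -0.11  1.7   0.21  0.98  1.03]
jaw-hex ux,uy,z mm [ 0.2 -2.   3.6] tool [-2.  -0.3 -3.5] rot [ 0.125 -0.008  0.   ]
w13 (0.002, 0.006) [(np.float64(-0.09), np.float32(8.4)), (np.float64(0.95), np.float32(-2.5))]
(array([276.80196004, 199.13076005]), array([276.86775235, 222.87635242]))
w13 (0.004, 0.009) [(np.float64(-0.09), np.float32(8.6)), (np.float64(0.95), np.float32(-2.6))]
(array([276.80196004, 199.13076005]), array([276.86775235, 222.87635242]))
```

{"op": "send_rows", "data": {
  "moves": [
    [0,0,0,0,0,2,15],
    [0,0,0,0,0,0,15]
  ]
}}

```text
time_s: 24.2
position: [0.5701, 0.0487, 0.2182]
orientation: [0.091, 0.994, -0.062, -0.0]
ft_force: [-1.6, 1.7, 24.9]
width: 0.0239
gripper_force: 30.0
```

```bash
python3 s2.py;python3 ang.py w14
```

```text
t 24.2 F [-1.6  1.7 24.9] T [ 0.23  0.77 -0.06] w 0.0239 [-0.14  0.52 -0.11  1.7   0.21  0.98  1.03]
jaw-hex ux,uy,z mm [ 0.1 -3.2  3.1] tool [-3.3 -0.2 -3.1] rot [ 0.124 -0.01   0.001]
w14 (0.002, 0.006) [(np.float64(-0.09), np.float32(8.4)), (np.float64(0.95), np.float32(-2.6))]
(array([276.7543255 , 197.89716831]), array([276.8308762 , 221.71927076]))
w14 (0.004, 0.009) [(np.float64(-0.09), np.float32(8.6)), (np.float64(0.95), np.float32(-2.8))]
(array([276.7543255 , 197.89716831]), array([276.8308762 , 221.71927076]))
```

Bottomed in the throat (25 N), so it is fully seated. Ease off and continue, steering by the measured corner angle (goal ≈ +0.42).

{"op": "send_rows", "data": {
  "moves": [
    [0,0,0,2,0,-4.5,15],
    [0.08,0,0,0,8.8,0.35,15],
    [0.08,0,0,0,8.8,0.35,15],
    [0.08,0,0,0,8.8,0.35,15],
    [0,0,0,0,0,0,15]
  ]
}}

```text
time_s: 24.88
position: [0.5717, 0.0751, 0.2123]
orientation: [0.088, 0.979, -0.183, -0.014]
ft_force: [1.3, 0.5, 9.0]
width: 0.0238
gripper_force: 30.0
```

```bash
python3 s2.py;python3 ang.py w15
```

```text
t 24.875 F [1.3 0.5 9. ] T [ 0.2  -0.73  0.22] w 0.0238 [-0.37  0.62 -0.03  1.6   0.36  1.15  0.82]
jaw-hex ux,uy,z mm [1.2 0.4 3.5] tool [ 0.3 -0.2 -3.7] rot [ 0.369 -0.006 -0.003]
w15 (0.002, 0.006) [(np.float64(0.14), np.float32(6.3))]
(array([270.01262023, 201.30888459]), array([270.15057142, 224.8351363 ]))
w15 (0.004, 0.009) [(np.float64(0.13), np.float32(7.2))]
(array([270.01262023, 201.30888459]), array([270.15057142, 224.8351363 ]))
```

{"op": "send_rows", "data": {
  "moves": [
    [0.08,0,0,0,8.8,0.35,15],
    [0.08,0,0,0,8.8,0.35,15],
    [0.06,0,0,0,6.6,0.2,15],
    [0,0,0,0,0,0,15],
    [0,0,0,0,0,0,15]
  ]
}}

```text
time_s: 25.55
position: [0.5753, 0.0959, 0.2015]
orientation: [0.087, 0.953, -0.288, -0.023]
ft_force: [2.6, 3.3, 8.1]
width: 0.0236
gripper_force: 30.0
```

```bash
python3 s2.py;python3 ang.py w16
```

```text
t 25.55 F [2.6 3.3 8.1] T [ 0.33 -0.55  0.26] w 0.0236 [-0.52  0.74  0.03  1.49  0.45  1.32  0.7 ]
jaw-hex ux,uy,z mm [1.8 0.7 3.3] tool [ 0.7 -0.3 -3.8] rot [ 0.587 -0.006 -0.001]
w16 (0.002, 0.006) [(np.float64(-0.67), np.float32(1.3)), (np.float64(0.36), np.float32(4.0))]
(array([264.80296506, 201.04171001]), array([265.12642311, 224.37936645]))
w16 (0.004, 0.009) [(np.float64(-0.67), np.float32(1.4)), (np.float64(0.36), np.float32(4.0))]
(array([264.80296506, 201.04171001]), array([265.12642311, 224.37936645]))
```

{"op": "send_rows", "data": {
  "moves": [
    [0.06,0,0,0,6.6,0.2,15],
    [0,0,0,0,0,0,15],
    [0,0,0,0,0,0,15]
  ]
}}

```text
time_s: 25.98
position: [0.5762, 0.1012, 0.1977]
orientation: [0.086, 0.944, -0.317, -0.026]
ft_force: [2.5, 3.8, 9.2]
width: 0.0239
gripper_force: 30.0
```

```bash
python3 s2.py;python3 ang.py w17
```

```text
t 25.975 F [2.5 3.8 9.2] T [ 0.36 -0.53  0.32] w 0.0239 [-0.55  0.78  0.04  1.45  0.47  1.37  0.67]
jaw-hex ux,uy,z mm [2.  0.8 3.2] tool [ 0.8 -0.3 -3.8] rot [ 0.646 -0.006 -0.   ]
w17 (0.002, 0.006) [(np.float64(-0.61), np.float32(1.4)), (np.float64(0.41), np.float32(4.5))]
(array([263.48047783, 200.87638482]), array([263.8373021 , 224.15286923]))
w17 (0.004, 0.009) [(np.float64(-0.62), np.float32(1.5)), (np.float64(-0.5), np.float32(1.3)), (np.float64(0.41), np.float32(4.7))]
(array([263.48047783, 200.87638482]), array([263.8373021 , 224.15286923]))
```

Corner +0.41–0.43, i.e. about an eighth of a turn past finger-tight. Take up the play backwards and withdraw along the handle.

{"op": "send_rows", "data": {
  "moves": [
    [-0.05,0,0,0,-5.5,0.15,15],
    [-0.05,0,0,0,-5.5,0.15,15],
    [0,0,0,0,0,0,15],
    [0,0,0,0,0,-8,15],
    [0,0,0,0,0,-8,15]
  ]
}}

```text
time_s: 26.65
position: [0.5732, 0.1, 0.2159]
orientation: [0.087, 0.958, -0.271, -0.025]
ft_force: [0.3, -0.1, -1.8]
width: 0.0238
gripper_force: 30.0
```

```bash
python3 s2.py
```

```text
t 26.65 F [ 0.3 -0.1 -1.8] T [ 0.85 -0.37  0.01] w 0.0238 [-0.5   0.71  0.02  1.48  0.43  1.33  0.72]
jaw-hex ux,uy,z mm [ 8.6  4.1 15.8] tool [  4.1  -1.  -17.9] rot [ 0.552  0.    -0.001]
```

{"op": "send_rows", "data": {
  "moves": [
    [0,0,0,0,0,-15,15],
    [0,0,0,0,0,-25,15],
    [0,0,0,0,0,-25,15],
    [0,0,0,0,0,0,15],
    [0,0,0,0,0,0,15]
  ]
}}

```text
time_s: 27.28
position: [0.5797, 0.1329, 0.2713]
orientation: [0.087, 0.958, -0.271, -0.024]
ft_force: [-0.1, 0.2, -3.5]
width: 0.0237
gripper_force: 30.0
```

```bash
python3 s2.py;python3 ang.py w18; python3 jaw.py w18|head -8
python3 - <<'E'
from ang import *
ang('w18',(.006,.02))
E
```

```text
t 27.275 F [-0.1  0.2 -3.5] T [ 0.86 -0.23 -0.02] w 0.0237 [-0.53  0.69  0.01  1.36  0.41  1.48  0.75]
jaw-hex ux,uy,z mm [42.3  3.4 71.1] tool [  3.3  -1.1 -82.7] rot [ 0.551 -0.002 -0.   ]
w18 (0.002, 0.006) [(np.float64(0.4), np.float32(3.5))]
(array([269.40389839, 185.63826131]), array([269.54221396, 204.25817264]))
w18 (0.004, 0.009) [(np.float64(0.4), np.float32(3.5))]
(array([269.40389839, 185.63826131]), array([269.54221396, 204.25817264]))
202 [(242, 256), (304, 316)]
208 [(240, 256), (304, 319)]
214 [(236, 322)]
220 [(234, 325)]
226 [(236, 323)]
232 [(263, 296)]
238 [(263, 277), (280, 296)]
244 [(242, 258), (261, 280), (283, 297), (302, 316)]
w18 (0.006, 0.02) [(np.float64(0.4), np.float32(3.3)), (np.float64(0.77), np.float32(-1.7))]
```

Nut at +0.40 (washer ≈0.75). Now return the spanner to the slot.

Run:
```python
from h import *
d,M=blk(0);o=get_obs();path([.472,.387,.32],M,14,15,o['position']+[0,0,.05],R.from_quat(o['orientation']))
print(R.from_quat(o['orientation']).inv().apply([0,0,50]).round(1))
```

```text
dist 0.276 ang 1.697
[-0.03, 0.032, 0.113, 10.8, 14.1, -8.6, 15],[-0.03, 0.032, 0.113, 12.6, 13.0, -7.8, 15],[-0.03, 0.032, 0.113, 14.3, 11.7, -7.0, 15],[-0.03, 0.032, 0.113, 15.7, 10.2, -6.2, 15],[-0.03, 0.032, 0.113, 16.9, 8.5, -5.4, 15],[-0.03, 0.032, 0.113, 18.0, 6.7, -4.6, 15],[-0.03, 0.032, 0.113, 18.8, 4.8, -3.8, 15],[-0.03, 0.032, 0.113, 19.3, 2.7, -3.1, 15],[-0.03, 0.032, 0.113, 19.6, 0.6, -2.4, 15],[-0.03, 0.032, 0.113, 19.6, -1.5, -1.8, 15],[-0.03, 0.032, 0.113, 19.3, -3.7, -1.3, 15],[-0.03, 0.032, 0.113, 18.8, -5.8, -0.8, 15],[-0.03, 0.032, 0.113, 18.1, -7.9, -0.4, 15],[-0.03, 0.032, 0.113, 17.1, -9.9, -0.1, 15],
[ -0.1 -26.2 -42.6]
```

{"op": "send_rows", "data": {
  "moves": [
    [0,0,0,0,-13,-21,15],
    [0,0,0,0,-13,-21,15],
    [-0.03,0.032,0.113,10.8,14,-8.6,15],
    [-0.03,0.032,0.113,12.6,13,-7.8,15],
    [-0.03,0.032,0.113,14.3,11.7,-7,15],
    [-0.03,0.032,0.113,15.7,10.2,-6.2,15],
    [-0.03,0.032,0.113,17,8.5,-5.4,15],
    [-0.03,0.032,0.113,18,6.7,-4.6,15],
    [-0.03,0.032,0.113,18.8,4.8,-3.8,15],
    [-0.03,0.032,0.113,19.3,2.7,-3,15],
    [-0.03,0.032,0.113,19.6,0.6,-2.4,15],
    [-0.03,0.032,0.113,19.6,-1.5,-1.8,15],
    [-0.03,0.032,0.113,19.3,-3.7,-1.3,15],
    [-0.03,0.032,0.113,18.8,-5.8,-0.8,15],
    [-0.03,0.032,0.113,18,-8,-0.4,15],
    [-0.03,0.032,0.113,17,-10,0,15],
    [0,0,0,0,0,0,15],
    [0,0,0,0,0,0,15]
  ]
}}

```text
time_s: 29.58
position: [0.4726, 0.3857, 0.3195]
orientation: [0.786, 0.619, -0.001, 0.001]
ft_force: [0.1, -1.1, -3.1]
width: 0.024
gripper_force: 30.0
```

```bash
cat > b.py <<'E'
from h import *
import sys
o=get_obs();N=R.from_quat(o['orientation']);print('t',o['time_s'],'F',o['ft_force'].round(1),o['torque'].round(2),o['width'],o['position'].round(4),o['joints'].round(2))
if len(sys.argv)>1:
    d,M=blk(0);path([.472,.387,float(sys.argv[1])],M,int(sys.argv[2]),15)
E
python3 b.py .235 2
python3 - <<'E'
from h import *
snap('wrist','w19')
E
python3 jaw.py w19|head -9
```

```text
t 29.575 F [ 0.1 -1.1 -3.1] [-0.06 -0.07 -0.02] 0.024025657750334706 [0.4726 0.3857 0.3195] [-0.91  0.48  0.28  1.48 -0.14  1.2  -0.84]
dist 0.085 ang 0.002
[0.0, 0.001, 0.0, 0.6, -0.5, 42.2, 15],[0.0, 0.001, 0.0, 0.6, -0.4, 42.3, 15],
190 [(346, 359)]
196 [(347, 359)]
202 [(242, 256), (303, 318), (350, 359)]
208 [(239, 256), (303, 320), (353, 359)]
214 [(236, 324)]
220 [(234, 325)]
226 [(235, 324)]
232 [(260, 297)]
238 [(258, 297)]
```

```bash
cat > slot.py <<'E'
from h import *
import sys
i=load(sys.argv[1]);K=i['intrinsics'];g=cv2.cvtColor(i['pixels'],cv2.COLOR_RGB2GRAY).astype(np.float32)
def fp(X):
    c=i['R']@X+i['t'];r=np.hypot(*c[:2]);th=np.arctan2(r,c[2]);return K[:2,2]+c[:2]/r*th*K[0,0]
S=np.array([.472,.387,.065])
def samp(P): P=np.array(P,np.float32);return cv2.remap(g,P[:,0].reshape(1,-1),P[:,1].reshape(1,-1),cv2.INTER_LINEAR)[0]
b=np.arange(-36,30,3)
print('yb mm',b.tolist())
for a in(-50,-36,-30,-20,20,30,36,50): print(a,samp([fp(S+a/1e3*xb+k/1e3*yb) for k in b]).astype(int).tolist())
print('rows',[round(fp(S+k/1e3*yb)[1]) for k in b])
b=np.arange(-66,67,3);print('xb',b.tolist())
for y in(-4,0,4): print(y,samp([fp(S+k/1e3*xb+y/1e3*yb) for k in b]).astype(int).tolist())
E
python3 slot.py w19
```

```text
yb mm [-36, -33, -30, -27, -24, -21, -18, -15, -12, -9, -6, -3, 0, 3, 6, 9, 12, 15, 18, 21, 24, 27]
-50 [148, 142, 134, 125, 120, 119, 120, 120, 121, 123, 130, 130, 130, 130, 129, 123, 121, 122, 122, 125, 129, 130]
-36 [155, 156, 156, 143, 124, 119, 121, 120, 121, 115, 85, 61, 61, 67, 89, 120, 124, 124, 123, 126, 130, 130]
-30 [109, 119, 127, 121, 119, 120, 120, 120, 120, 116, 91, 61, 65, 77, 96, 120, 124, 124, 123, 127, 131, 130]
-20 [114, 115, 119, 121, 120, 120, 121, 120, 121, 117, 93, 62, 65, 77, 96, 121, 124, 126, 124, 126, 131, 131]
20 [123, 120, 91, 73, 74, 73, 72, 73, 73, 68, 60, 61, 67, 75, 78, 78, 84, 90, 98, 111, 125, 130]
30 [118, 116, 89, 76, 78, 82, 95, 107, 114, 116, 92, 63, 64, 76, 100, 125, 126, 120, 117, 119, 124, 122]
36 [142, 148, 148, 134, 123, 122, 122, 123, 123, 118, 93, 63, 60, 64, 92, 123, 120, 118, 118, 120, 124, 122]
50 [154, 155, 151, 140, 126, 123, 123, 123, 124, 126, 131, 132, 131, 131, 126, 118, 121, 122, 121, 123, 126, 124]
rows [204, 202, 199, 197, 195, 193, 191, 189, 187, 184, 182, 180, 178, 176, 174, 171, 169, 167, 165, 163, 160, 158]
xb [-66, -63, -60, -57, -54, -51, -48, -45, -42, -39, -36, -33, -30, -27, -24, -21, -18, -15, -12, -9, -6, -3, 0, 3, 6, 9, 12, 15, 18, 21, 24, 27, 30, 33, 36, 39, 42, 45, 48, 51, 54, 57, 60, 63, 66]
-4 [181, 182, 175, 132, 124, 127, 132, 127, 109, 67, 64, 66, 66, 67, 67, 68, 67, 68, 67, 68, 69, 68, 67, 68, 66, 61, 59, 59, 60, 61, 61, 63, 67, 67, 69, 103, 125, 124, 129, 130, 125, 117, 110, 109, 114]
0 [181, 186, 180, 133, 124, 130, 131, 127, 107, 65, 61, 64, 65, 66, 64, 65, 67, 65, 66, 65, 64, 65, 66, 65, 66, 66, 66, 67, 66, 67, 65, 63, 64, 64, 60, 97, 123, 124, 130, 131, 125, 117, 110, 109, 114]
4 [181, 189, 180, 134, 124, 128, 132, 127, 107, 68, 70, 76, 79, 79, 78, 79, 80, 77, 80, 79, 81, 80, 80, 78, 78, 77, 77, 77, 78, 77, 78, 80, 79, 79, 66, 96, 124, 124, 130, 131, 125, 116, 109, 109, 115]
```

The slot measures cleanly at 80 × 13–15 mm, centred at (0.4708, 0.3872). Descend into it.

{"op": "send_rows", "data": {
  "moves": [
    [0,0,0,1,-2,42,15],
    [0,0,0,0,0,42,15],
    [0,0,0,0,0,0,15],
    [0,0,0,0,0,0,15]
  ]
}}

```text
time_s: 30.12
position: [0.472, 0.3889, 0.2374]
orientation: [0.786, 0.618, 0.002, 0.0]
ft_force: [0.1, -0.8, -1.7]
width: 0.0238
gripper_force: 30.0
```

```bash
python3 b.py
python3 - <<'E'
from h import *
snap('wrist','w20')
E
python3 slot.py w20 | sed -n 2,9p; python3 jaw.py w20|head -9
```

```text
t 30.125 F [ 0.1 -0.8 -1.7] [-0.   -0.12 -0.01] 0.023832159545119212 [0.472  0.3889 0.2374] [-0.9   0.55  0.27  1.6  -0.16  1.01 -0.82]
-50 [154, 156, 157, 156, 142, 123, 121, 121, 121, 124, 131, 131, 131, 132, 132, 124, 123, 125, 123, 126, 130, 131]
-36 [159, 159, 159, 156, 158, 160, 157, 156, 157, 156, 157, 110, 61, 62, 89, 123, 124, 126, 124, 126, 132, 130]
-30 [160, 160, 164, 166, 166, 157, 150, 153, 156, 157, 155, 116, 65, 68, 96, 123, 125, 126, 124, 127, 133, 133]
-20 [159, 160, 160, 162, 157, 152, 125, 122, 121, 118, 95, 62, 61, 69, 96, 124, 125, 128, 125, 128, 133, 132]
20 [150, 158, 158, 158, 157, 149, 88, 75, 75, 70, 63, 61, 61, 71, 77, 77, 80, 88, 101, 119, 130, 133]
30 [159, 159, 157, 157, 163, 154, 142, 150, 154, 157, 154, 113, 62, 69, 98, 127, 128, 122, 118, 121, 126, 123]
36 [131, 135, 138, 152, 161, 157, 157, 157, 157, 157, 157, 122, 61, 57, 87, 125, 122, 121, 118, 122, 125, 124]
50 [138, 141, 140, 142, 147, 130, 125, 123, 124, 128, 134, 133, 133, 133, 129, 118, 121, 123, 121, 125, 128, 126]
190 [(356, 359)]
196 [(249, 252), (306, 312), (356, 359)]
202 [(242, 256), (302, 317)]
208 [(240, 255), (303, 319)]
214 [(237, 323)]
220 [(234, 325)]
226 [(235, 324)]
232 [(252, 301)]
238 [(262, 297)]
```

{"op": "send_rows", "data": {
  "moves": [
    [0,0,0,-1.9,-0.8,30,15],
    [0,0,0,0,0,10,15],
    [0,0,0,0,0,0,15]
  ]
}}

```text
time_s: 30.55
position: [0.4696, 0.3874, 0.1966]
orientation: [0.786, 0.618, 0.001, 0.0]
ft_force: [0.3, 0.2, -2.7]
width: 0.0238
gripper_force: 30.0
```

```bash
python3 b.py
```

```text
t 30.55 F [ 0.3  0.2 -2.7] [-0.01 -0.03  0.03] 0.02380018578157543 [0.4696 0.3874 0.1966] [-0.89  0.59  0.25  1.65 -0.18  0.92 -0.81]
```

{"op": "send_rows", "data": {
  "moves": [
    [0,0,0,0,0,8,15],
    [0,0,0,0,0,8,15],
    [0,0,0,0,0,0,15]
  ]
}}

```text
time_s: 30.92
position: [0.4689, 0.3871, 0.1794]
orientation: [0.786, 0.618, -0.0, 0.0]
ft_force: [0.4, -0.2, -2.7]
width: 0.024
gripper_force: 30.0
```

```bash
python3 b.py
```

```text
t 30.925 F [ 0.4 -0.2 -2.7] [-0.07 -0.05 -0.02] 0.024032348897269386 [0.4689 0.3871 0.1794] [-0.89  0.61  0.25  1.67 -0.18  0.88 -0.81]
```

The jaw has entered the slot with no contact force. Continue to just above the floor.

{"op": "send_rows", "data": {
  "moves": [
    [0,0,0,0,1.7,12,15],
    [0,0,0,0,0,12,15],
    [0,0,0,0,0,10,15],
    [0,0,0,0,0,0,15]
  ]
}}

```text
time_s: 31.42
position: [0.4703, 0.3865, 0.1447]
orientation: [0.786, 0.618, -0.001, 0.0]
ft_force: [-0.3, -0.0, -3.2]
width: 0.0238
gripper_force: 30.0
```

```bash
python3 b.py
```

```text
t 31.425 F [-0.3 -0.  -3.2] [-0.05 -0.09  0.04] 0.023822151680407872 [0.4703 0.3865 0.1447] [-0.88  0.65  0.24  1.7  -0.2   0.81 -0.79]
```

{"op": "send_rows", "data": {
  "moves": [
    [0,0,0,0,0,3,15],
    [0,0,0,0,0,0,15]
  ]
}}

```text
time_s: 31.68
position: [0.4711, 0.387, 0.1431]
orientation: [0.786, 0.618, 0.001, 0.0]
ft_force: [0.3, -0.1, -2.4]
width: 0.0243
gripper_force: 30.0
```

```bash
python3 b.py
```

```text
t 31.675 F [ 0.3 -0.1 -2.4] [-0.04 -0.09  0.01] 0.02431056001552133 [0.4711 0.387  0.1431] [-0.88  0.65  0.23  1.7  -0.2   0.81 -0.79]
```

{"op": "send_rows", "data": {
  "moves": [
    [0,0,0,0,0,3,15],
    [0,0,0,0,0,0,15]
  ]
}}

```text
time_s: 31.92
position: [0.4709, 0.387, 0.1399]
orientation: [0.786, 0.618, 0.001, 0.0]
ft_force: [0.6, -0.2, -3.0]
width: 0.0237
gripper_force: 30.0
```

```bash
python3 b.py
```

```text
t 31.925 F [ 0.6 -0.2 -3. ] [-0.02 -0.07  0.07] 0.023701343225300067 [0.4709 0.387  0.1399] [-0.88  0.66  0.23  1.71 -0.2   0.8  -0.79]
```

{"op": "send_rows", "data": {
  "moves": [
    [0,0,0,0,0,2,15],
    [0,0,0,0,0,0,15]
  ]
}}

```text
time_s: 32.17
position: [0.4709, 0.3869, 0.1379]
orientation: [0.786, 0.618, 0.0, 0.0]
ft_force: [-0.7, 0.5, -2.7]
width: 0.0239
gripper_force: 30.0
```

```bash
python3 b.py
```

```text
t 32.175 F [-0.7  0.5 -2.7] [ 0.01 -0.06  0.01] 0.023944938837500738 [0.4709 0.3869 0.1379] [-0.88  0.66  0.23  1.71 -0.2   0.8  -0.79]
```

{"op": "send_rows", "data": {
  "moves": [
    [0,0,0,0,0,1.5,15],
    [0,0,0,0,0,0,15]
  ]
}}

```text
time_s: 32.42
position: [0.4711, 0.387, 0.1373]
orientation: [0.786, 0.618, 0.001, -0.0]
ft_force: [-1.5, -1.9, 3.6]
width: 0.0235
gripper_force: 30.0
```

```bash
python3 b.py
```

```text
t 32.425 F [-1.5 -1.9  3.6] [-0.36  0.39  0.06] 0.023504723220329506 [0.4711 0.387  0.1373] [-0.88  0.66  0.23  1.71 -0.2   0.79 -0.79]
```

{"op": "send_rows", "data": {
  "moves": [
    [0,0,0,0,0,0,32],
    [0,0,0,0,0,0,60],
    [0,0,0,0,0,0,80],
    [0,0,0,0,0,0,80],
    [0,0,0,0,0,0,80],
    [0,0,0,0,0,0,80]
  ]
}}

```text
time_s: 33.17
position: [0.471, 0.3869, 0.1365]
orientation: [0.786, 0.618, 0.001, 0.0]
ft_force: [0.3, 1.1, -0.2]
width: 0.0783
gripper_force: 0.0
```

```bash
python3 b.py
```

```text
t 33.175 F [ 0.3  1.1 -0.2] [ 0.01 -0.05 -0.01] 0.07834925172713898 [0.471  0.3869 0.1365] [-0.88  0.66  0.23  1.71 -0.2   0.79 -0.79]
```

Floor contact felt, spanner released. Withdraw upwards and check the spanner and the nut.

{"op": "send_rows", "data": {
  "moves": [
    [0,0,0,0,0,-20,90],
    [0,0,0,0,0,-40,90],
    [0,0,0,0,0,-60,90],
    [0,0,0,0,0,-60,90],
    [0,0,0,-50,0,-20,90],
    [0,0,0,0,0,0,90]
  ]
}}

```text
time_s: 33.92
position: [0.4603, 0.3349, 0.3393]
orientation: [0.787, 0.617, 0.002, 0.001]
ft_force: [0.0, 0.1, -0.0]
width: 0.0901
gripper_force: 0.0
```

```bash
python3 b.py
python3 - <<'E'
from h import *
i=snap('wrist','w21');K=i['intrinsics']
def fp(X):
    c=i['R']@X+i['t'];r=np.hypot(*c[:2]);th=np.arctan2(r,c[2]);return K[:2,2]+c[:2]/r*th*K[0,0]
d0=np.array([.4708,.3872,.033])
for l in(-.1,0,.1): print(l,'handle end',[fp(d0+blk(l)[0]*.18+s*.012*xb).round() for s in(-1,1)],'mid z100',[fp(d0+blk(l)[0]*.1+s*.012*xb).round() for s in(-1,1)])
hsv=cv2.cvtColor(i['pixels'],cv2.COLOR_RGB2HSV);m=((hsv[...,1]<60)&(hsv[...,2]>50))
for v in range(60,260,8):
    u=np.flatnonzero(m[v,200:340])+200
    if len(u):
        s=np.split(u,np.flatnonzero(np.diff(u)>2)+1);print(v,[(int(a[0]),int(a[-1])) for a in s if len(a)>3])
path([.5415,.06,.30],frame(Y),12,90)
E
```

```text
t 33.925 F [ 0.   0.1 -0. ] [-0.02 -0.12 -0.01] 0.09007781422411461 [0.4603 0.3349 0.3393] [-0.88  0.4   0.3   1.56 -0.12  1.2  -0.8 ]
-0.1 handle end [array([263., 167.]), array([289., 167.])] mid z100 [array([266., 151.]), array([287., 151.])]
0 handle end [array([263., 148.]), array([289., 148.])] mid z100 [array([266., 143.]), array([287., 143.])]
0.1 handle end [array([263., 129.]), array([289., 129.])] mid z100 [array([266., 134.]), array([286., 134.])]
60 [(200, 219), (233, 261)]
68 [(200, 249)]
76 [(211, 223)]
140 [(250, 304)]
148 [(261, 288)]
156 [(266, 288)]
164 [(265, 289)]
172 [(266, 288)]
204 [(258, 268)]
212 [(268, 281)]
220 [(282, 295)]
228 [(295, 308)]
236 [(308, 315)]
244 []
dist 0.291 ang 1.629
[0.0, -0.0, -0.136, -20.8, 12.1, 3.1, 90],[0.0, -0.0, -0.136, -22.3, 9.2, 3.1, 90],[0.0, -0.0, -0.136, -23.3, 6.1, 3.1, 90],[0.0, -0.0, -0.136, -23.9, 2.9, 3.1, 90],[0.0, -0.0, -0.136, -24.1, -0.4, 3.1, 90],[0.0, -0.0, -0.136, -23.8, -3.6, 3.1, 90],[0.0, -0.0, -0.136, -23.1, -6.8, 3.1, 90],[0.0, -0.0, -0.136, -22.0, -9.9, 3.1, 90],[0.0, -0.0, -0.136, -20.4, -12.8, 3.1, 90],[0.0, -0.0, -0.136, -18.5, -15.4, 3.1, 90],[0.0, -0.0, -0.136, -16.2, -17.8, 3.1, 90],[0.0, -0.0, -0.136, -13.7, -19.8, 3.1, 90],
```

The spanner is standing in its slot, leaning ~0.1 rad within the slot's play. Last look at the nut from above.

{"op": "send_rows", "data": {
  "moves": [
    [0,0,-0.136,-21,12,3,90],
    [0,0,-0.136,-22,9,3,90],
    [0,0,-0.136,-23,6,3,90],
    [0,0,-0.136,-24,3,3,90],
    [0,0,-0.136,-24,0,3,90],
    [0,0,-0.136,-24,-3.6,3,90],
    [0,0,-0.136,-23,-7,3,90],
    [0,0,-0.136,-22,-10,3,90],
    [0,0,-0.136,-20,-13,3,90],
    [0,0,-0.136,-18.5,-15.4,3,90],
    [0,0,-0.136,-16,-18,3,90],
    [0,0,-0.136,-14,-20,3,90],
    [0,0,0,0,0,0,90],
    [0,0,0,0,0,0,90]
  ]
}}

```text
time_s: 35.72
position: [0.5411, 0.0631, 0.2999]
orientation: [0.088, 0.996, 0.001, -0.0]
ft_force: [-0.2, -0.0, -0.1]
width: 0.0899
gripper_force: 0.0
```

```bash
python3 b.py; python3 ang.py w22
python3 - <<'E'
from ang import *
for f in('w1','w2','w4','w5','w22'): ang(f,(.006,.02))
# lever tip check by yellow mask
for n in('w1','w22'):
    i=load(n);h=cv2.cvtColor(i['pixels'],cv2.COLOR_RGB2HSV);m=((h[...,0]>25)&(h[...,0]<33)&(h[...,1]>130)&(h[...,2]>150)).astype(np.uint8)
    k,l,st,c=cv2.connectedComponentsWithStats(m);j=1+np.argmax(st[1:,4]);p=np.argwhere(l==j)[:,::-1]
    q=np.array([onz(fray(i,*x),.149)[:2] for x in p[::5]]);w,v=np.linalg.eigh(np.cov(q.T));print(n,'lever dir',np.arctan2(*(v[::-1,1]*np.sign(v[1,1]))).round(3),q.mean(0).round(3))
E
```

```text
t 35.725 F [-0.2 -0.  -0.1] [ 0.04 -0.15 -0.05] 0.089911697526269 [0.5411 0.0631 0.2999] [-0.17  0.38  0.    1.68 -0.    1.08  1.23]
w22 (0.002, 0.006) [(np.float64(-0.67), np.float32(4.0)), (np.float64(0.39), np.float32(2.6))]
(array([259.41274483, 208.8995105 ]), array([259.64435542, 226.93036741]))
w22 (0.004, 0.009) [(np.float64(-0.67), np.float32(4.0)), (np.float64(-0.61), np.float32(3.8)), (np.float64(0.39), np.float32(2.3))]
(array([259.41274483, 208.8995105 ]), array([259.64435542, 226.93036741]))
w1 (0.006, 0.02) [(np.float64(0.12), np.float32(5.0))]
w2 (0.006, 0.02) [(np.float64(0.11), np.float32(5.0))]
w4 (0.006, 0.02) [(np.float64(-0.38), np.float32(6.6))]
w5 (0.006, 0.02) [(np.float64(-0.32), np.float32(6.1))]
w22 (0.006, 0.02) [(np.float64(-0.68), np.float32(3.8)), (np.float64(-0.62), np.float32(3.8)), (np.float64(0.39), np.float32(2.0))]
w1 lever dir 1.388 [0.452 0.095]
w22 lever dir 1.38 [0.452 0.096]
```

The nut stands at +0.39, so the washer has turned about 0.77 rad. The valve lever hasn't moved and the robot is clear of everything, so I'll hand in.

```bash
python3 -c "
from rig import sign_off;print(sign_off())"
```

```text
the job is handed in; nothing more can be done
None
```

The job is handed in at about 36 s: I ran the union up finger-tight by hand and nipped it up with the spanner by about 0.77 rad (image estimate; could be about 0.06 less). The spanner is back in its slot leaning slightly, the gas valve is still shut, and I touched nothing else on the table; the two look-alike spanners toppled on their own in the first seconds.

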